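Hang the cable-measuring wheel on the sprung J-hook

TASK

Take the spoked measuring wheel out of its floor chock by the top of its rim and hook the rim over the upturned end of the J-hook. Lower it gently until the hook is carrying weight with the rim still at least a finger's width short of the collar, then, still holding it and keeping weight on the hook, slide the rim back along the bar until it is up against the collar, and let go so that the wheel hangs square and still. Do not press hard on the hook or drop the wheel onto it, and leave the other things on the bench where they are.

Things in the scene. Friction and masses are not known exactly. Their poses are not given: they have to be found in the camera images.
- wheel: spoked aluminium wheel with thin black tyre, 240 mm across, 0.35-0.5 kg, upright in the chock. Origin: its centre; x axis: the axle (level); z up at the start. Rim 18 mm wide along the axle, 26 mm deep radially (radius 94 to 120 mm), flat sides. Hub of radius 18 mm, 18 mm wide; five spokes 12 mm wide; straight above the centre at the start is the middle of a 72 degree gap between two spokes
- wheel_top (a point): top of the wheel's rim at the start, on the tyre, 120 mm from the centre, where to grasp: pinch across the 18 mm width. Only the outer 10 to 14 mm of the rim should be between the fingers, or they will meet the hook's collar later
- rack: grey plastic chock fixed to the bench, 130 x 200 x 56 mm: two upright cheeks 24 mm apart hold the lower rim between them. Origin on the bench under its centre; x axis: the wheel's axle direction. The tyre rests on its floor, 12 mm above the bench; lift the wheel straight up by 50 mm or more to clear the 56 mm cheeks
- stand: fixed telescopic stand with a J-hook. Origin on the bench straight below the rear end of the hook's bar, at the front face of the collar (26 mm rubber disc reaching 8 mm above the bar's top), the stop: a sprung buffer, gives 1 mm per 1.5 N, for 7 mm. The column is behind the collar (x = 20 to 52 mm). The wheel hangs with its axle along the bar, its centre 94 mm below the bar's top; against the collar at x = -9 mm
- hook_foot (a point): point on the bench straight below the hook's upturned end (x = -86 mm, y = 0 of the stand). The bar, level, round, 10 mm thick, runs from the collar along the stand's -x axis to here, then turns up to 20 mm above the bar's top (upturned part at x = -91 to -79 mm)
- hook_range (a point): middle of the range where the bar's top may be, 260 mm above the bench, 45 mm in front of the collar. The true height is NOT MEASURED: the column is clamped elsewhere each time, bar top 245 to 275 mm above the bench; find it by touch or sight. The bar is sprung: gives from about 1.5 N, then 1 mm per 3 N, for 14 mm. Force between wheel and stand must stay under 15 N
- tape: bystander: yellow tape measure, 66 x 36 x 62 mm, origin under its centre
- bottle: bystander: clear bottle, 64 mm across, 190 mm tall, origin under its centre
- pliers: bystander: pliers with red grips, 155 mm long, 18 mm tall, lying flat, origin under the pivot
- cutters: bystander: cutters with yellow grips, 140 mm long, 18 mm tall, lying flat, origin under the pivot
- tin: bystander: aluminium tin, 68 mm across, 45 mm tall, origin under its centre
Things that resemble listed ones, but are neither listed nor needed, are in the scene too. What is shaped like the wheel but purple is not meant.

How it is judged:
On the way, in this order (a step that is already met when the one before it is completed fails the run):
1. the wheel is lifted clear of the chock in the gripper (height (world z) of wheel above 0.165 m and contact force between the fingers and wheel above 1 N and contact force between wheel and rack below 0.1 N), for 0.2 s.
2. the rim bears on the hook's bar (over 1.5 N), still held by the fingers, over the bar with its centre 20 to 80 mm in front of the collar (contact force between wheel and stand above 1.5 N and contact force between the fingers and wheel above 1 N and y of wheel in the frame of stand between -0.03 and 0.03 m and z of wheel in the frame of stand between 0.13 and 0.19 m and x of wheel in the frame of stand between -0.08 and -0.02 m), for 0.2 s.
3. still held and bearing on the bar, the rim has come back against the collar (within 5 mm) (contact force between wheel and stand above 1.5 N and contact force between the fingers and wheel above 1 N and y of wheel in the frame of stand between -0.03 and 0.03 m and z of wheel in the frame of stand between 0.13 and 0.19 m and x of wheel in the frame of stand between -0.015 and -0.001 m), for 0.2 s.
At the end, for the whole second after the job is handed in: The wheel hangs by its rim on the hook's bar, off the bench and the chock, its rim within 5 mm of the collar, its axle along the bar within 10 degrees and its centre within 20 mm of the bar's line sideways, released and at rest (x of wheel in the frame of stand between -0.015 and -0.001 m and y of wheel in the frame of stand between -0.02 and 0.02 m and z of wheel in the frame of stand between 0.14 and 0.185 m and angle between the x axis of wheel and the x axis of stand, either way round below 0.17 rad and contact force between wheel and stand above 1.5 N and contact force between wheel and the fingers below 0.05 N and linear speed of wheel below 0.05 m/s and angular speed of wheel below 0.4 rad/s); the robot touches nothing.
It fails at once if the wheel presses or knocks on the hook stand with more than 15 N (contact force between wheel and stand above 15 N).
It fails at once if a bystander is moved by more than 30 mm (distance of any of tape, bottle, pliers, cutters, tin from where it was at the start of the episode above 0.03 m).
It also fails if it takes over 72 s, if anything falls off the work surface, if the arm or the gripper's body presses on something with over 40 N, if the wrist force passes 120 N, or if a joint passes its speed limit or range.

ROBOT

A 7-joint arm with a two-finger parallel gripper is mounted at the origin on the work surface. World frame = base frame: x ahead of the robot, y to its left, z up, the work surface at z = 0. Lengths are in m, angles in rad, forces in N, time in s.
With the tool pointing down it reaches from about 0.425 to 0.875 m from the base axis. Payload 4.7 kg.
Tool frame: the origin (TCP) lies between the finger pads; the fingertips stand ctrl.tip_reach ahead of it and the grasp point (between the pads) lies 5 mm behind it (ctrl.tip_reach is the distance from the TCP to the fingertips, in m); z points along the fingers, y is the direction in which the jaws open and shut (so a half turn about z gives the same grasp; the last joint's range is limited). The gripper opens to 87 mm and grips with 3 to 60 N. Pads are 19 mm wide; open, the fingers measure 117 mm over their backs; the gripper's body (75 mm by 190 mm) begins 51 mm behind the grasp point.
Start: joints at [0.014, 0.321, -0.07, 1.45, 0.023, 1.371, -0.057], TCP at [0.65, -0, 0.237] pointing down, gripper open.
Joint ranges: [-2.86, 2.86], [-0.3, 2.09], [-1.38, 1.24], [0.06, 2.45], [-1.56, 4.7], [0.09, 2.05], [-2.69, 2.69]. Speed limits (rad/s): [2.57, 2.57, 3.14, 3.14, 3.14, 3.14, 3.14].

INTERFACE

Orientations are given as a rotation vector (axis times angle).
In Python, from bench import ctrl gives the robot as it stands.
- The arm moves only by the shell command python3 -m handwheel 'ROWS' [FORCE]. ROWS is JSON, a list of rows, each a list of 7 numbers: the shift along the tool's x, y, z in mm, then the turn, a rotation vector about the tool's x, y, z in rad, then the gripper's target within -1 to 1 (shut at 1, half-way at 0, fully open at -1). In form: [[dx, dy, dz, ax, ay, az, grip], ...]. A call has 1 to 12 rows; each row is the pose to reach, as a shift and turn from the pose commanded when the call began, along the tool's axes at that moment; what a row does not reach only later rows make up. A row lasts 1/8 s, in which the tool goes at most 62.5 mm and 10.7 degrees, less where a joint would pass 70% of its speed; a pose out of reach is approached as far as the arm can. A call with a gripper value outside its range is refused whole. The fingers move at their own pace and stop on an object; FORCE is the grip in N (left out, the last holds). Time passes only in rows, so rows that repeat a pose let the fingers close. It gives the time, the measured TCP pose, the force and the opening at its end, in the units of the state.
- ctrl.get_state(): the state, without advancing time (a new reading comes with each control period).
- ctrl.get_image(name): name is "scene" or "side" or "wrist"; returns the picture (384x512x3 uint8, red, green, blue); there is no depth.
- ctrl.camera_model(name): a dict with "mtx" (3x3 intrinsics, pixels), "xyz" and "orientation" of the camera in the world. Camera axes: x right, y up, looking along -z (the intrinsics and any distortion apply to the point x, -y, -z); pixel columns grow to the right and rows downward; lengths in m; the calibration is good to about 2 mm. A picture is of the moment at which its call begins: read the wrist's pose just before it. camera_model takes no time and is no camera call; for the wrist camera it gives the pose at the moment of the call.
- ctrl.close_job(): hands the job in, once; it reports no verdict.
The state is a dict: "time": time; "joint_positions": joint angles; "qd": joint speeds; "joint_torque": joint torques, N m; "position": TCP position; "tool_rot": TCP orientation; "ft_force": force on the tool from outside, world axes, zero at the start; "torque": the same for the moment, N m; "grip_width": opening from 0.0 (shut) to 1.0 (fully open).
Only numpy, scipy, OpenCV 4.12 (cv2) and the standard library are available. Lean on these libraries where they do the work, as an engineer would, in place of code of your own. Each camera call takes 0.05 s, during which the arm holds its last target.

## Working session

There is one attempt and no reset: what is moved stays moved. The work goes in short steps, Python scripts to look and compute and a shell command to move; the robot and the scene stay as the last step left them, time stands still between calls to the robot, and variables do not carry over. Pictures are saved under pics/ and viewed, and the job is handed in when it is done.

```bash
ls; mkdir -p pics
cat > h.py <<'E'
import numpy as np, cv2
from bench import ctrl
from scipy.spatial.transform import Rotation as R
def cam(n):
    m=ctrl.camera_model(n); return m
def rot(o):
    o=np.array(o,float)
    if o.shape==(3,3): return o
    if o.shape==(3,): return R.from_rotvec(o).as_matrix()
    return R.from_quat(o).as_matrix()
def ray(m,u,v):
    K=np.array(m['mtx']); d=np.linalg.inv(K)@[u,v,1]; d=np.array([d[0],-d[1],-d[2]])
    d=rot(m['orientation'])@d; return np.array(m['xyz']),d/np.linalg.norm(d)
def plane(m,u,v,z):
    o,d=ray(m,u,v); return o+d*(z-o[2])/d[2]
def proj(m,p):
    q=rot(m['orientation']).T@(np.array(p)-np.array(m['xyz'])); q=np.array([q[0],-q[1],-q[2]])
    w=np.array(m['mtx'])@q; return w[:2]/w[2]
def tri(m1,p1,m2,p2):
    o1,d1=ray(m1,*p1); o2,d2=ray(m2,*p2)
    A=np.array([d1,-d2]).T; s=np.linalg.lstsq(A,o2-o1,rcond=None)[0]
    a=o1+d1*s[0]; b=o2+d2*s[1]; return (a+b)/2,np.linalg.norm(a-b)
E
python3 - <<'E'
from h import *
for n in ["scene","side","wrist"]:
    m=cam(n); im=ctrl.get_image(n); print(n,m)
    cv2.imwrite(f"pics/{n}0.png",im[:,:,::-1])
print(ctrl.get_state(), ctrl.tip_reach)
E
```

```text
pics
scene {'mtx': array([[402.43367172,   0.        , 258.12013844],
       [  0.        , 402.43367172, 190.3593111 ],
       [  0.        ,   0.        ,   1.        ]]), 'xyz': array([ 0.94783841, -0.43231917,  1.00125048]), 'orientation': array([0.57061892, 0.27133927, 0.85911638])}
side {'mtx': array([[494.65451393,   0.        , 250.47849193],
       [  0.        , 494.65451393, 190.21047555],
       [  0.        ,   0.        ,   1.        ]]), 'xyz': array([-0.34470837, -0.86972522,  1.28708165]), 'orientation': array([ 0.77144481, -0.33070042, -0.75731969])}
wrist {'mtx': array([[298.12043585,   0.        , 251.65172408],
       [  0.        , 298.12043585, 191.78047911],
       [  0.        ,   0.        ,   1.        ]]), 'xyz': array([0.65102607, 0.07110718, 0.38417988]), 'orientation': array([-2.69312857e-01,  2.00459841e-03, -4.72347702e-06])}
{'time': 0.15, 'joint_positions': array([ 0.01412488,  0.32165398, -0.07006089,  1.45138083,  0.02260329,
        1.37082161, -0.05691428]), 'qd': array([ 2.11801433e-04, -2.08952747e-04,  1.31321830e-03, -3.48576475e-03,
        7.63594904e-05,  4.68007585e-04, -1.35200788e-03]), 'joint_torque': array([ 2.16972071e-04, -4.91794288e+01, -4.04079035e-01, -3.12878716e+01,
       -6.39387709e-02,  4.04033612e-02,  9.90178205e-05]), 'position': array([ 6.49600501e-01, -7.76277283e-05,  2.35718756e-01]), 'tool_rot': array([-2.22079382e+00, -2.22071148e+00,  1.74579263e-03]), 'ft_force': array([-0.54645338,  0.13092297, -0.76956365]), 'torque': array([ 0.03072213, -0.01078838, -0.04521304]), 'grip_width': 0.999215876446421} 0.014
```

View pics/scene0.png

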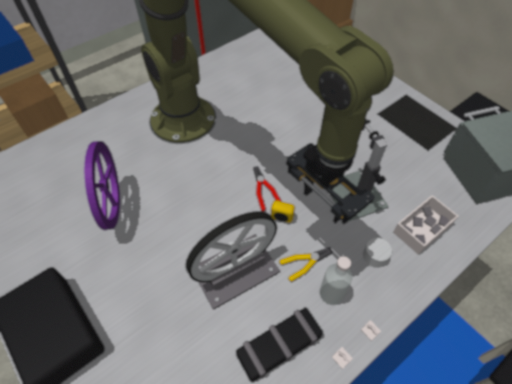

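View pics/side0.png

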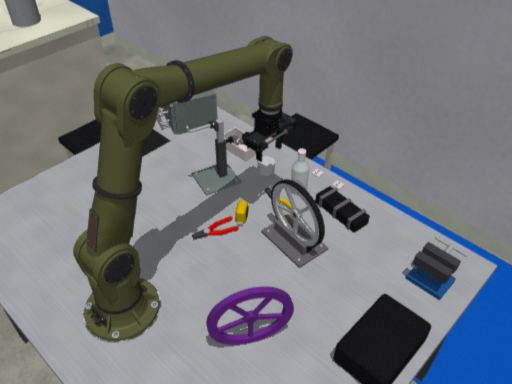

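View pics/wrist0.png

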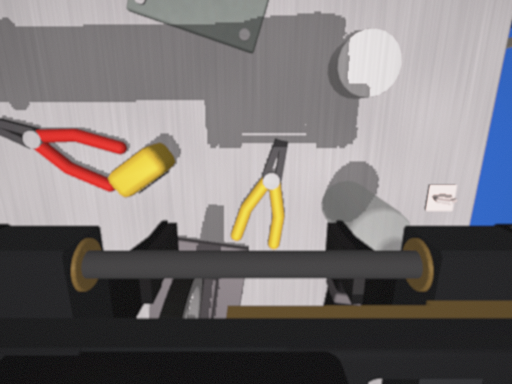

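Run:
```python
import cv2
a=cv2.imread('pics/side0.png'); cv2.imwrite('pics/side0c.png',cv2.resize(a[80:270,150:350],None,fx=4,fy=4,interpolation=cv2.INTER_CUBIC)[:,:800][:600] if 0 else cv2.resize(a[100:270,150:350],(800,600*0+680))[:600])
a=cv2.imread('pics/scene0.png'); cv2.imwrite('pics/scene0c.png',cv2.resize(a[100:320,170:470],(800,587)))
```

```text
(no output)
```

View pics/side0c.png

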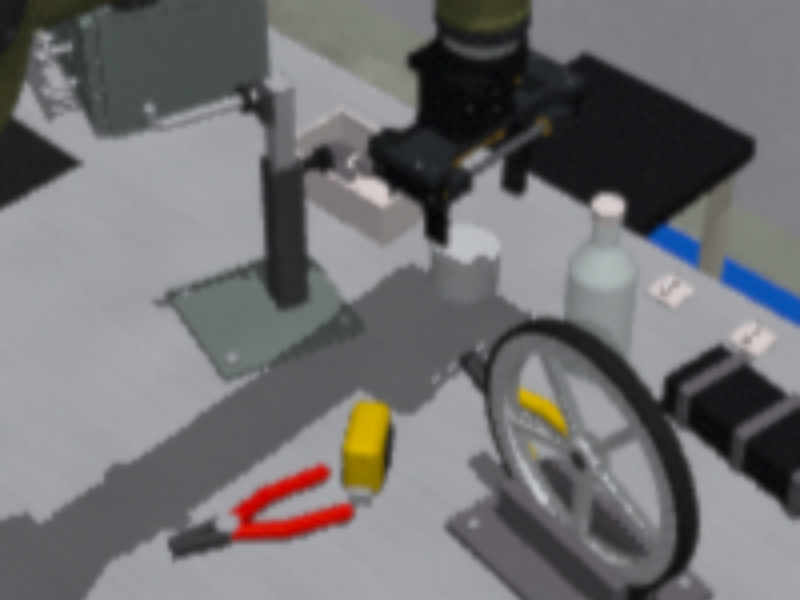

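View pics/scene0c.png

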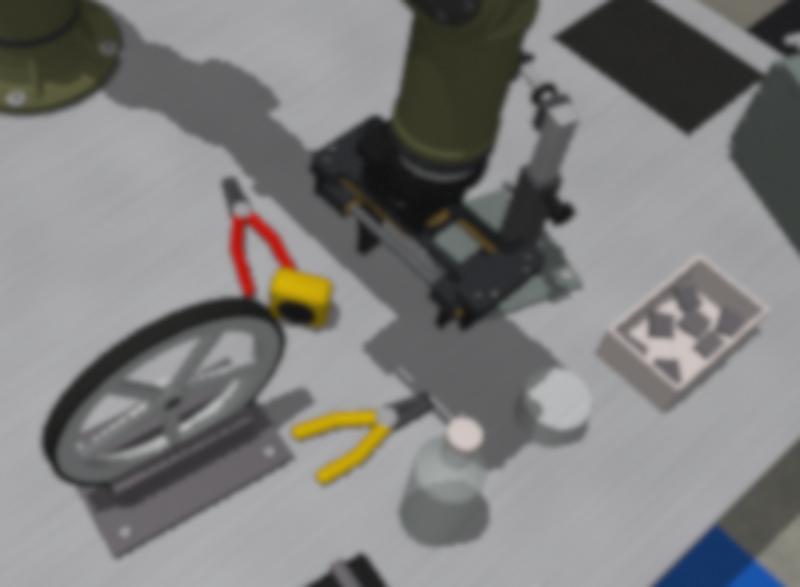

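Run:
```python
from h import *
ms,md=cam('scene'),cam('side')
print(tri(ms,(234.5,251),md,(295.5,214.5)), plane(ms,234.5,251,.132), plane(md,295.5,214.5,.132))
# rack plate corners / rack cheek
for c in [(80,487),(115,557),(292,458)]: print('scene base',plane(ms,170+c[0]/2.667,100+c[1]/2.667,0.006))
# stand base in side crop
for c in [(165,300),(232,378),(362,326)]: print('stand base',plane(md,150+c[0]/4,100+c[1]/4,0.004))
# column foot, column top, collar
print('colfoot',plane(md,150+287/4,100+305/4,0.005))
for n,i in (('side',md),('scene',ms)):
  for z in (.25,.27): 
    pass
print(tri(md,(150+255/4,100+97/4),ms,(170+545/2.667,100+95/2.667)))
print(tri(md,(150+280/4,100+85/4),ms,(170+565/2.667,100+105/2.667)))
for z in (.24,.26,.28): print('hooktip',plane(md,150+150/4,100+115/4,z), 'collar',plane(md,150+252/4,100+97/4,z))
```

```text
(array([ 0.57150411, -0.19828562,  0.12239284]), np.float64(0.003673931667745096)) [ 0.57631053 -0.20266118  0.132     ] [ 0.56400652 -0.20180681  0.132     ]
scene base [ 0.53818893 -0.29399843  0.006     ]
scene base [ 0.61619174 -0.30771368  0.006     ]
scene base [ 0.64586704 -0.11371262  0.006     ]
stand base [0.5455557  0.30515823 0.004     ]
stand base [0.5161845  0.17613833 0.004     ]
stand base [0.65282082 0.13962439 0.004     ]
colfoot [0.62282651 0.21302897 0.005     ]
(array([0.60059844, 0.21876272, 0.26354826]), np.float64(0.004922968684157238))
(array([0.62443455, 0.21405649, 0.26966916]), np.float64(0.011007310920278459))
hooktip [0.53715018 0.28735598 0.24      ] collar [0.61910128 0.24210017 0.24      ]
hooktip [0.52030605 0.26525491 0.26      ] collar [0.60069184 0.22086352 0.26      ]
hooktip [0.50346193 0.24315384 0.28      ] collar [0.58228239 0.19962687 0.28      ]
```

```bash
python3 -m handwheel '[[0,0,-50,0,0,0,-1],[-30,-20,-100,0,0,0,-1],[-85,-40,-125,0,0,0,-1],[-140,-60,-125,0,0,0,-1],[-190,-80,-125,0,0,0,-1],[-240,-80,-125,0,0,0,-1],[-280,-80,-125,0,0,0,-1],[-280,-80,-125,0,0,0,-1],[-280,-80,-125,0,0,0,-1]]'
python3 - <<'E'
from h import *
print(ctrl.get_state()['position'],ctrl.get_state()['tool_rot'])
for n in ["scene","side","wrist"]:
    m=cam(n); im=ctrl.get_image(n)
    if n=='wrist': np.savez('w1.npz',**m)
    cv2.imwrite(f"pics/{n}1.png",im[:,:,::-1])
a=cv2.imread('pics/side1.png'); cv2.imwrite('pics/side1c.png',cv2.resize(a[90:210,160:320],(800,600),interpolation=cv2.INTER_CUBIC))
a=cv2.imread('pics/scene1.png'); cv2.imwrite('pics/scene1c.png',cv2.resize(a[100:250,270:470],(800,600),interpolation=cv2.INTER_CUBIC))
E
```

```text
time: 1.27
position: [0.5702, -0.2791, 0.3611]
tool_rot: [-2.22, -2.221, -0.001]
ft_force: [1.0, 1.1, 0.8]
grip_width: 1.0
[ 0.57021093 -0.27909056  0.36114445] [-2.21981785e+00 -2.22144923e+00 -9.54032330e-04]
```

View pics/side1c.png

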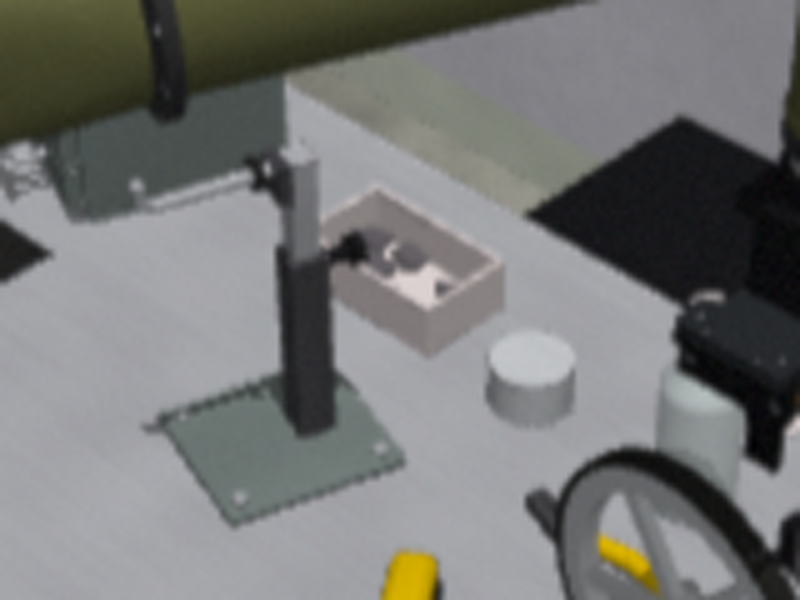

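View pics/scene1c.png

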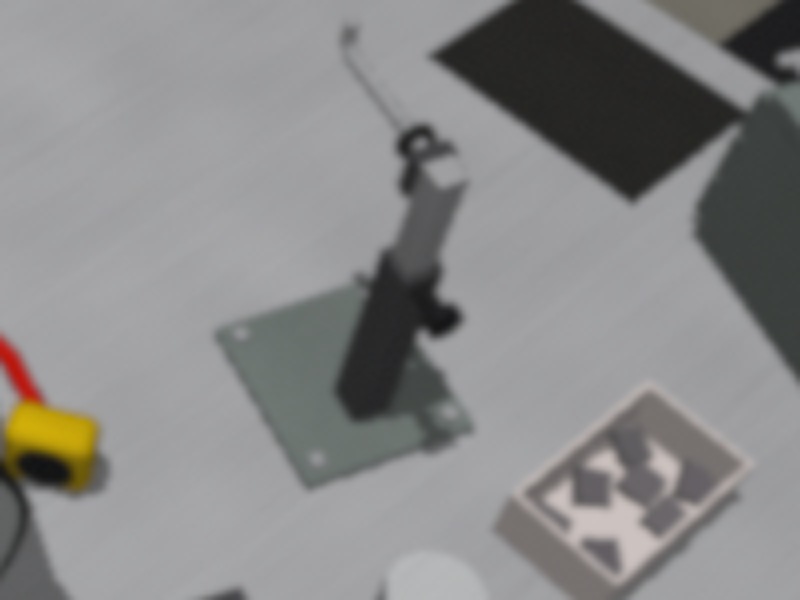

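View pics/wrist1.png

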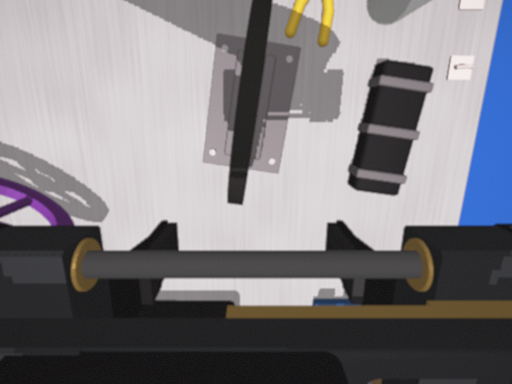

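Run:
```python
from h import *
ms,md=cam('scene'),cam('side')
S=lambda a,b:(270+a/4-.4,100+b/4-.4)
D=lambda a,b:(160+a/5-.4,90+b/5-.4)
def ang(a,b): d=b-a; return np.degrees(np.arctan2(d[1],d[0]))
p={}
for n,s,d in [('tiptop',(350,27),(135,182)),('bend',(348,56),(152,207)),('barcol',(402,132),(247,181)),('coltop',(445,165),(302,153))]:
    p[n],e=tri(ms,S(*s),md,D(*d)); print(n,p[n],e)
print('bar',ang(p['barcol'],p['bend'])-180, np.linalg.norm(p['barcol']-p['bend']))
c=[plane(ms,*S(*q),.004) for q in [(218,332),(308,488),(472,430)]]
d=[plane(md,*D(*q),.004) for q in [(160,425),(235,525),(405,462)]]
print(c,ang(c[1],c[2]),ang(c[1],c[0]));print(d,ang(d[1],d[2]),ang(d[1],d[0]))
# rack in wrist
f=np.load('w1.npz'); m={k:f[k] for k in f}
w=[plane(m,*q,.005) for q in [(219,34),(301,47),(279,172),(204,162)]]
print(w, ang(w[3],w[0]),ang(w[2],w[1]),ang(w[0],w[1]),ang(w[3],w[2]), sum(w)/4)
im=cv2.imread('pics/wrist1.png')
mask=(im.max(2)<35).astype(np.uint8); 
for r in range(0,200,20):
    xs=np.where(mask[r,200:300])[0]+200
    print(r,xs.min() if len(xs) else None,xs.max() if len(xs) else None,len(xs))
```

```text
tiptop [0.51024041 0.25342991 0.28027147] 0.005127198842877078
bend [0.51713449 0.24802347 0.26050592] 0.0005405067992217897
barcol [0.58450395 0.22430134 0.26014072] 0.0004029904172230561
coltop [0.62538209 0.21193204 0.27116548] 0.0038545584342214202
bar -19.398186963069236 0.07142490840332026
[array([0.51035037, 0.18472415, 0.004     ]), array([0.65041943, 0.13718581, 0.004     ]), array([0.69215168, 0.26674774, 0.004     ])] 72.14610461721668 161.25319255171766
[array([0.54807669, 0.30596653, 0.004     ]), array([0.51216038, 0.17951636, 0.004     ]), array([0.65104474, 0.13732046, 0.004     ])] -16.89985121423281 74.14357884360855
[array([ 0.52122777, -0.09508886,  0.005     ]), array([ 0.64788462, -0.11304121,  0.005     ]), array([ 0.61903915, -0.31051595,  0.005     ]), array([ 0.49028095, -0.29339827,  0.005     ])] 81.13034844246764 81.68948138955054 -8.067369095248312 -7.572745302460609 [ 0.56960812 -0.20301107  0.005     ]
0 256 269 9
20 254 254 1
40 None None 0
60 None None 0
80 None None 0
100 None None 0
120 None None 0
140 235 235 1
160 232 247 3
180 None None 0
```

Run:
```python
from h import *
f=np.load('w1.npz'); m={k:f[k] for k in f}
im=cv2.imread('pics/wrist1.png')
print(proj(m,(0.57,-0.203,0.252)))
g=im.max(2)
for r in (60,80,100,120): print(r,g[r,225:285])
P=[]
for r in range(10,200,6):
    xs=np.where(g[r,215:290]<55)[0]+215
    # largest run
    runs=np.split(xs,np.where(np.diff(xs)>1)[0]+1); b=max(runs,key=len)
    if len(b)<5: continue
    print(r,b[0],b[-1]+1)
    P.append((r,b[0]-.0,b[-1]+1.0))
```

```text
[249.73408378 104.64730866]
60 [158 159 160 157 158 157 159 156 158 157 148 130 120 108  99  97  93  72
  48  38  37  37  38  39  40  38  37  39  36  41  38  38  40  38  40  40
  40  36  42  58  81  95  98  99  96  98  98  99  98  91  86  91  96  96
  98  98  97  98  96  96]
80 [98 99 96 97 97 97 99 93 88 89 93 97 97 93 79 56 41 39 37 37 39 36 37 38
 37 40 40 38 40 35 40 38 38 36 37 39 56 78 93 98 98 97 97 98 99 95 90 86
 92 97 99 97 97 97 98 97 97 95 99 97]
100 [95 98 97 96 95 92 88 92 93 97 96 87 64 43 37 38 40 37 36 39 38 39 38 39
 39 37 40 37 40 40 41 35 40 56 78 94 97 97 96 96 95 96 93 87 84 91 95 96
 98 98 99 96 96 97 96 97 97 95 97 97]
120 [115 110  98  87  86  93  95  97  91  73  52  39  39  36  39  38  37  39
  39  36  39  40  40  36  38  38  38  36  38  40  55  79  92  96  95  93
  96 112 140 142 131 130 137 143 144 144 143 142 143 143 143 144 142 141
 143 143 142 143 144 143]
10 251 270
16 250 270
22 249 269
28 248 268
34 248 267
40 246 266
46 245 266
52 244 265
58 244 265
64 243 264
70 242 263
76 241 262
82 240 261
88 239 260
94 239 259
100 238 258
106 237 258
112 236 257
118 236 256
124 235 255
130 234 254
136 234 253
142 233 252
148 233 251
154 232 250
160 231 249
166 231 248
172 231 247
178 230 246
184 230 244
190 229 244
196 229 243
```

Run:
```python
from h import *
f=np.load('w1.npz'); m={k:f[k] for k in f}
E=[(82,240,261),(88,239.3,260.2),(94,238.7,259.3),(100,238,258.5),(106,237.2,258),(112,236.5,257),(118,235.9,256.3),(124,235,255.3),(64,243,264),(70,242,263),(136,234,253.5)]
yc=-.203;Q=[]
for r,a,b in E:
    z=.252
    for _ in range(5):
        p=plane(m,(a+b)/2,r,z); z=.132+np.sqrt(.12**2-min((p[1]-yc)**2,.1**2))
    Q.append(p)
Q=np.array(Q); k=np.polyfit(Q[:,1],Q[:,0],1); print(Q); print(np.degrees(np.arctan(k[0])),np.polyval(k,yc))
s=ctrl.get_state(); print(s['position'],R.from_rotvec(s['tool_rot']).as_matrix())
```

```text
[[ 0.57060798 -0.18515125  0.25066517]
 [ 0.56999997 -0.18985006  0.25127732]
 [ 0.56938706 -0.19456489  0.25170317]
 [ 0.56876785 -0.19930637  0.25194314]
 [ 0.56822414 -0.20408509  0.25199509]
 [ 0.56750466 -0.20891284  0.25185424]
 [ 0.56694173 -0.21380068  0.25151295]
 [ 0.56611258 -0.21876243  0.25096027]
 [ 0.57302908 -0.17104028  0.2476658 ]
 [ 0.57222344 -0.1757575   0.24886679]
 [ 0.56483042 -0.22896335  0.24915761]]
7.918558879158828 0.5683340973989014
[ 0.57060119 -0.27818952  0.36165968] [[-2.72899919e-03  9.99996220e-01  3.35333208e-04]
 [ 9.99996052e-01  2.72877409e-03  6.69919886e-04]
 [ 6.69002305e-04  3.37160095e-04 -9.99999719e-01]]
```

```bash
python3 -m handwheel '[[40,-1.5,0,0,0,0.14,-1],[77,-1.5,30,0,0,0.14,-1],[77,-1.5,70,0,0,0.14,-1],[77,-1.5,70,0,0,0.14,-1],[77,-1.5,70,0,0,0.14,-1]]' 20
python3 - <<'E'
from h import *
m=cam('wrist'); im=ctrl.get_image('wrist'); cv2.imwrite('pics/wrist2.png',im[:,:,::-1])
a=ctrl.get_image('side')[:,:,::-1]; cv2.imwrite('pics/side2c.png',cv2.resize(a[130:280,220:420],(800,600)))
for p in [(.5683,-.203,.252),(.5683+.1*.138,-.203+.1,.2)]: print(proj(m,p))
for _ in range(3): print(ctrl.get_state()['position'])
E
```

```text
time: 2.05
position: [0.569, -0.2033, 0.2933]
tool_rot: [2.37, 2.059, 0.001]
ft_force: [0.4, -0.9, 0.4]
grip_width: 1.004
[248.34800448 218.39509939]
[248.11998787  68.49623696]
[ 0.56936374 -0.20380016  0.29385964]
[ 0.56936374 -0.20380016  0.29385964]
[ 0.56936374 -0.20380016  0.29385964]
```

View pics/wrist2.png

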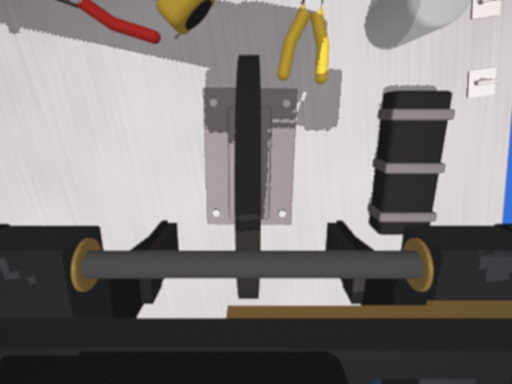

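View pics/side2c.png

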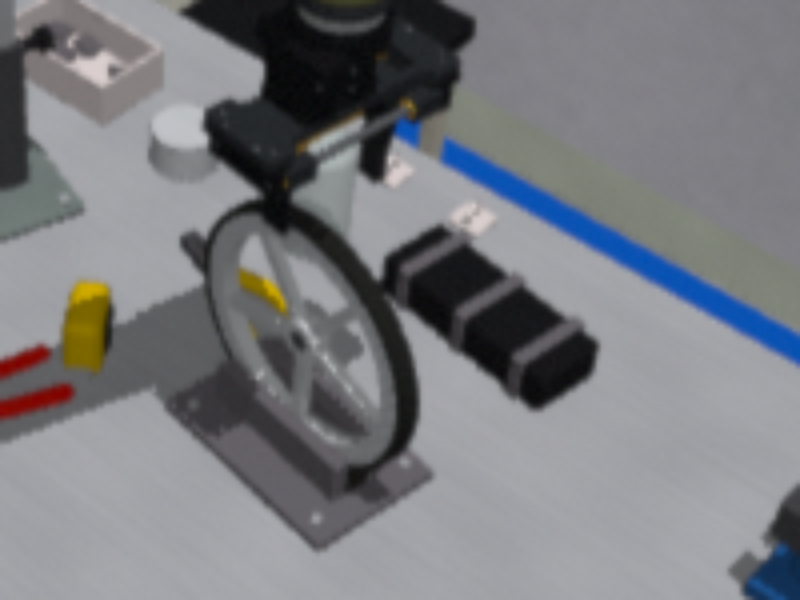

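```bash
python3 -m handwheel '[[0,0,20,0,0,0,-1],[0,0,38,0,0,0,-1],[0,0,38,0,0,0,-1],[0,0,38,0,0,0,1],[0,0,38,0,0,0,1],[0,0,38,0,0,0,1],[0,0,38,0,0,0,1],[0,0,38,0,0,0,1],[0,0,38,0,0,0,1],[0,0,38,0,0,0,1],[0,0,38,0,0,0,1]]' 30
python3 - <<'E'
from h import *
print(ctrl.get_state())
a=ctrl.get_image('side')[:,:,::-1]; cv2.imwrite('pics/side3c.png',cv2.resize(a[130:280,220:420],(800,600)))
E
```

```text
time: 3.52
position: [0.5685, -0.203, 0.2536]
tool_rot: [-2.371, -2.061, 0.0]
ft_force: [-0.7, -0.1, 0.1]
grip_width: 0.201
{'time': 3.525, 'joint_positions': array([ 0.24093666,  0.21311814,  0.06818718,  1.55160348, -0.01464456,
        1.37750091,  0.17042635]), 'qd': array([-8.23243665e-04, -7.49608309e-04, -8.93654255e-05, -6.89122073e-04,
        7.20578205e-04,  6.60590741e-03,  1.86761440e-03]), 'joint_torque': array([-3.79749283e-02, -4.30983531e+01,  6.20979220e-01, -3.14021122e+01,
       -8.91833799e-02, -1.40455398e-01,  8.24575662e-03]), 'position': array([ 0.56845599, -0.20299278,  0.25355196]), 'tool_rot': array([-2.37128131e+00, -2.06059850e+00,  1.58917128e-04]), 'ft_force': array([-0.69999471, -0.14976076,  0.10814357]), 'torque': array([0.00572481, 0.136795  , 0.01906661]), 'grip_width': 0.20125173219739223}
```

View pics/side3c.png

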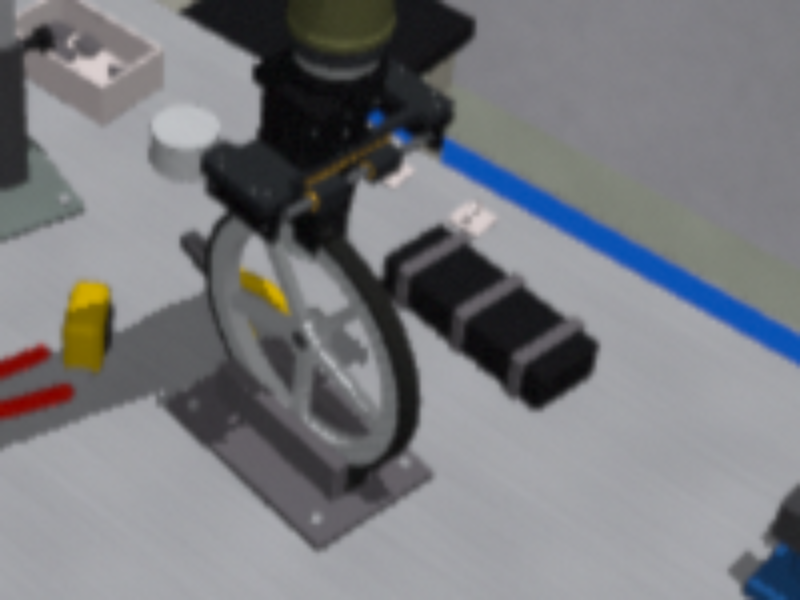

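```bash
python3 -m handwheel '[[0,0,-10,0,0,0,1],[0,0,-25,0,0,0,1],[0,0,-45,0,0,0,1],[0,0,-65,0,0,0,1],[0,0,-85,0,0,0,1],[0,0,-100,0,0,0,1],[0,0,-110,0,0,0,1],[0,0,-110,0,0,0,1],[0,0,-110,0,0,0,1],[0,0,-110,0,0,0,1]]'
python3 - <<'E'
from h import *
print(ctrl.get_state()['ft_force'])
for n in ('side','scene'):
  a=ctrl.get_image(n)[:,:,::-1]; cv2.imwrite(f'pics/{n}4.png',a)
E
```

```text
time: 4.82
position: [0.5682, -0.2029, 0.3626]
tool_rot: [-2.37, -2.06, 0.001]
ft_force: [0.2, -0.8, -5.9]
grip_width: 0.203
[ 0.16987084 -0.77272697 -5.87650319]
```

View pics/side4.png

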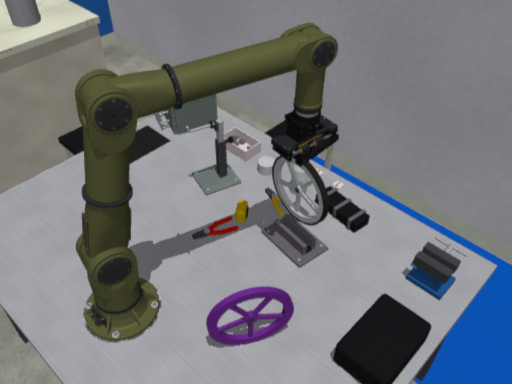

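View pics/scene4.png

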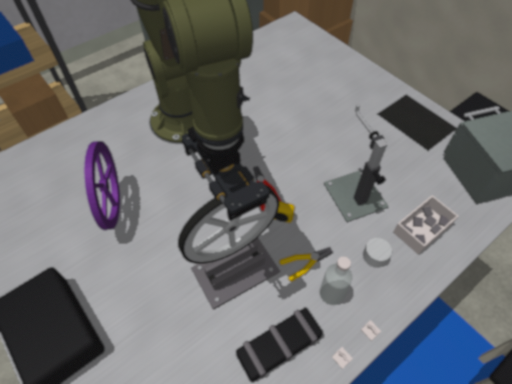

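Run:
```python
import cv2
a=cv2.imread('pics/side4.png'); cv2.imwrite('pics/side4c.png',cv2.resize(a[110:150,175:235],(780,520),interpolation=cv2.INTER_CUBIC))
a=cv2.imread('pics/scene4.png'); cv2.imwrite('pics/scene4c.png',cv2.resize(a[95:155,345:395],(500,600),interpolation=cv2.INTER_CUBIC))
```

```text
(no output)
```

View pics/side4c.png

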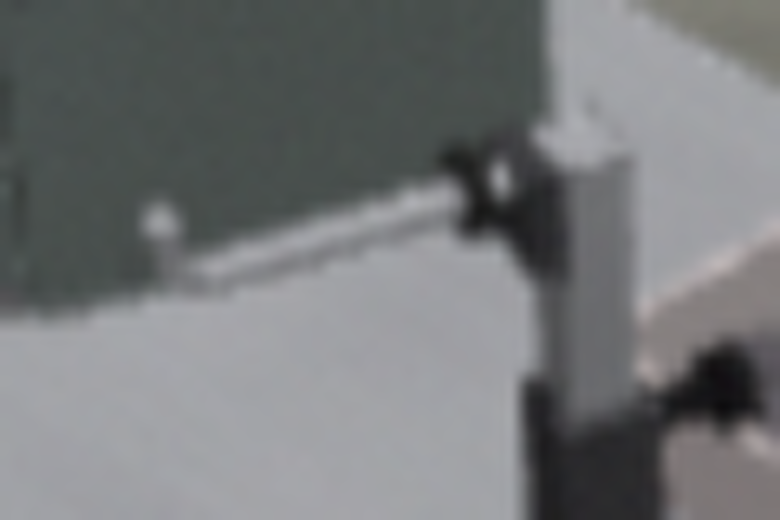

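View pics/scene4c.png

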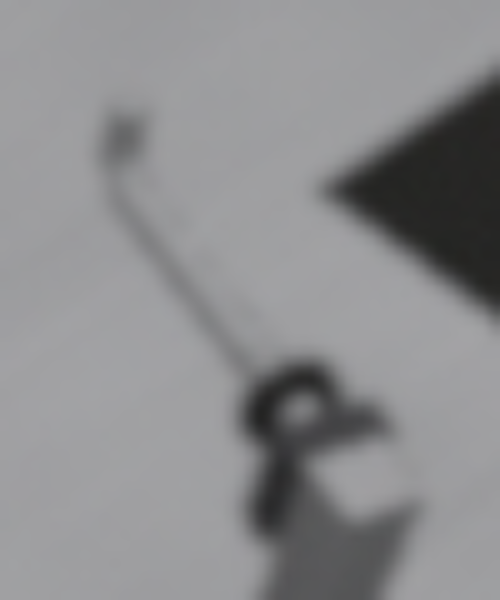

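Run:
```python
from h import *
ms,md=cam('scene'),cam('side')
S=lambda a,b:(345+a/10-.45,95+b/10-.45)
D=lambda a,b:(175+a/13-.46,110+b/13-.46)
def nrm(m,p,q): 
    n=np.cross(ray(m,*p)[1],ray(m,*q)[1]); return n/np.linalg.norm(n)
for s1,s2 in [((128,190),(258,352)),((115,195),(250,375)),((145,175),(265,325))]:
  for d1,d2 in [((190,272),(455,197))]:
    n1=nrm(ms,S(*s1),S(*s2)); n2=nrm(md,D(*d1),D(*d2))
    d=np.cross(n1,n2); d/=np.linalg.norm(d); d*=np.sign(d[0])
    print('dir',d,'yaw',np.degrees(np.arctan2(d[1],d[0])))
print('bend',tri(ms,S(118,182),md,D(178,278)))
print('tip',tri(ms,S(125,115),md,D(160,208)))
print('col',tri(ms,S(258,360),md,D(455,197)))
# sky top of column front corners
yaw=np.radians(-18); ex=np.array([np.cos(yaw),np.sin(yaw),0])
```

```text
dir [ 0.97407491 -0.2008987  -0.10400859] yaw -11.653600659703175
dir [ 0.96164507 -0.26939716 -0.0516132 ] yaw -15.649790067872333
dir [ 0.97276103 -0.21071468 -0.09661939] yaw -12.222297836313121
bend (array([0.51344238, 0.25225086, 0.25949434]), np.float64(0.002746903851200744))
tip (array([0.5106686 , 0.25223426, 0.28246327]), np.float64(0.0053637783094758855))
col (array([0.58435394, 0.22184569, 0.26745623]), np.float64(0.002921906634624903))
```

```bash
python3 -m handwheel '[[10,-5,-5,0,0,0,1],[30,-20,-10,0,0,0.03,1],[65,-40,-20,0,0,0.06,1],[105,-65,-20,0,0,0.09,1],[150,-90,-20,0,0,0.12,1],[195,-115,-20,0,0,0.166,1],[240,-135,-20,0,0,0.166,1],[275,-150,-20,0,0,0.166,1],[300,-153,-20,0,0,0.166,1],[315,-153,-20,0,0,0.166,1],[315,-153,-20,0,0,0.166,1],[315,-153,-20,0,0,0.166,1]]'
python3 - <<'E'
from h import *
m=cam('wrist'); np.savez('w5.npz',**m); print(ctrl.get_state()['ft_force'])
for n in ('wrist','side','scene'):
  a=ctrl.get_image(n)[:,:,::-1]; cv2.imwrite(f'pics/{n}5.png',a)
a=cv2.imread('pics/wrist5.png'); cv2.imwrite('pics/wrist5c.png',cv2.resize(a,(800,600),interpolation=cv2.INTER_CUBIC))
E
```

```text
time: 6.42
position: [0.4612, 0.1288, 0.3835]
tool_rot: [2.535, 1.854, -0.001]
ft_force: [1.0, 0.1, -5.7]
grip_width: 0.199
[ 1.02754721  0.07963835 -5.68205923]
```

View pics/wrist5c.png

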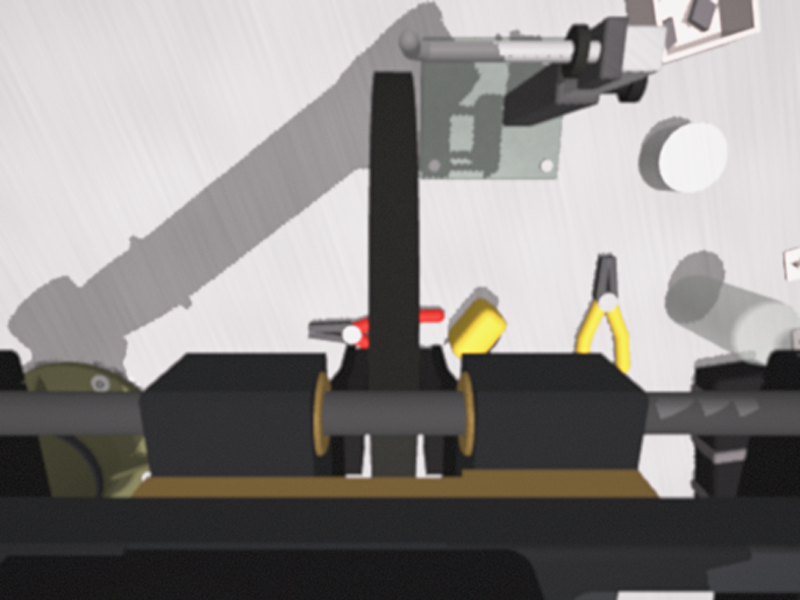

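View pics/scene5.png

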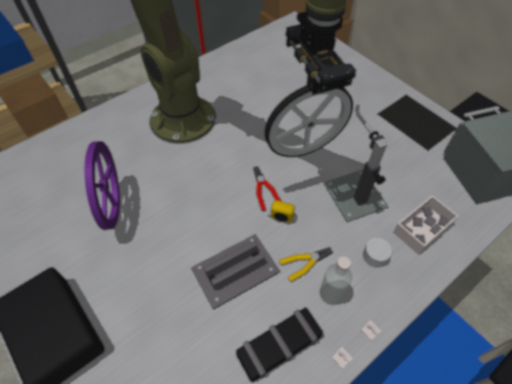

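View pics/side5.png

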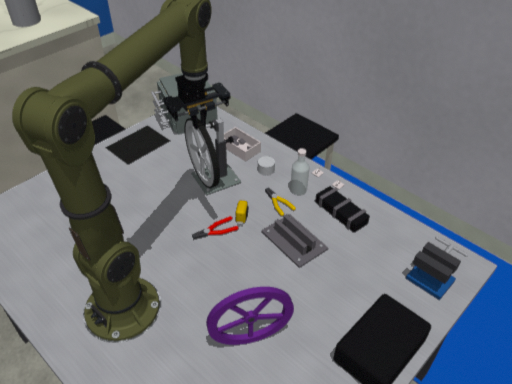

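Run:
```python
from h import *
f=np.load('w5.npz'); m={k:f[k] for k in f}
ms,md=cam('scene'),cam('side')
W=lambda a,b:((a+.5)*.64-.5,(b+.5)*.64-.5)
S=lambda a,b:(345+a/10-.45,95+b/10-.45)
D=lambda a,b:(175+a/13-.46,110+b/13-.46)
def ang(a,b): d=b-a; return np.degrees(np.arctan2(d[1],d[0]))
for z in (.25,.26,.27):
    a,b,t=plane(m,*W(425,45),z),plane(m,*W(570,50),z),plane(m,*W(409,43),z+.02)
    print(z,a,b,t,'yaw',ang(a,b),np.linalg.norm(a-b),'tip-col',np.linalg.norm((t-b)[:2]))
e=[plane(m,*W(*q),.004) for q in [(420,178),(556,178),(561,122)]]; print('base',e,ang(e[0],e[1]),ang(e[1],e[2])-90)
print('col W-side',tri(m,W(570,50),md,D(455,197)),'W-scene',tri(m,W(570,50),ms,S(258,358)))
print('tip W-side',tri(m,W(409,43),md,D(160,205)),'W-scene',tri(m,W(409,43),ms,S(125,113)))
s=ctrl.get_state(); print(s['position'], np.degrees(np.arctan2(*R.from_rotvec(s['tool_rot']).as_matrix()[[1,0],1])))
im=cv2.imread('pics/wrist5c.png'); cv2.imwrite('pics/wrist5d.png',cv2.resize(im[10:110,380:680],(800,267),interpolation=cv2.INTER_CUBIC))
```

```text
0.25 [0.52099    0.25452127 0.25      ] [0.59587032 0.22808725 0.25      ] [0.51093999 0.25375068 0.27      ] yaw -19.443897457357494 0.07940919044691609 tip-col 0.08872300971118544
0.26 [0.51969471 0.25246926 0.26      ] [0.59192029 0.22697241 0.26      ] [0.50992934 0.25157147 0.28      ] yaw -19.44389745735747 0.07659388793671529 tip-col 0.08560157203414431
0.27 [0.51839942 0.25041725 0.27      ] [0.58797026 0.22585756 0.27      ] [0.50891869 0.24939226 0.29      ] yaw -19.44389745735747 0.07377858542651439 tip-col 0.0824804917437975
base [array([0.50999685, 0.18070013, 0.004     ]), array([0.65213499, 0.13542604, 0.004     ]), array([0.66958359, 0.1903604 , 0.004     ])] -17.667806785678923 -17.621219846068243
col W-side (array([0.59103477, 0.22729246, 0.2602512 ]), np.float64(0.0016446074822909023)) W-scene (array([0.58592518, 0.22398132, 0.27054469]), np.float64(0.004862961595360131))
tip W-side (array([0.5085355 , 0.25025027, 0.28826121]), np.float64(0.0014693601701561692)) W-scene (array([0.50994394, 0.25160691, 0.27982151]), np.float64(9.522174654875579e-06))
[0.46119269 0.1290278  0.38352557] -17.65777695681726
```

View pics/wrist5d.png

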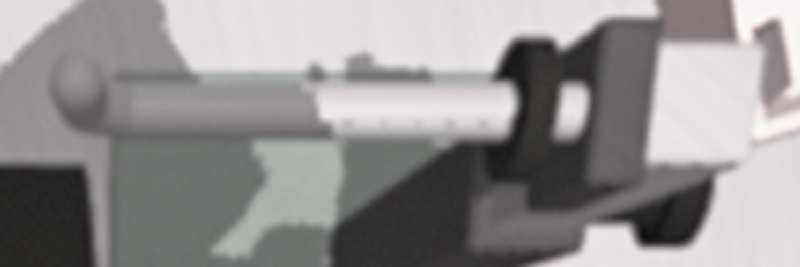

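Run:
```python
from h import *
f=np.load('w5.npz'); m={k:f[k] for k in f}
md=cam('side')
W=lambda a,b:((a+.5)*.64-.5,(b+.5)*.64-.5)
yaw=np.radians(-17.6); ex=np.array([np.cos(yaw),np.sin(yaw)]); ey=np.array([-ex[1],ex[0]])
T=np.array([.4612,.1290])
for z in (.254,.259,.264,.269):
    a,b,t=plane(m,*W(425,51),z),plane(m,*W(571,51),z),plane(m,*W(410,44.5),z+.025)
    for q in (a,b,t): d=q[:2]-T; print(z,'stand-frame offset from TCP x,y',d@ex,d@ey)
print(proj(m,(.4612,.129,.382)))
```

```text
0.254 stand-frame offset from TCP x,y 0.018840956016375653 0.13386814633448596
0.254 stand-frame offset from TCP x,y 0.09762262064381086 0.13377833214515522
0.254 stand-frame offset from TCP x,y 0.009911372443051764 0.13114517734138487
0.259 stand-frame offset from TCP x,y 0.018532974793147628 0.13274679548062854
0.259 stand-frame offset from TCP x,y 0.09589802264915318 0.13265859629001
0.259 stand-frame offset from TCP x,y 0.009749396076667973 0.1299668488103746
0.264 stand-frame offset from TCP x,y 0.018224993569919613 0.13162544462677112
0.264 stand-frame offset from TCP x,y 0.09417342465449559 0.13153886043486482
0.264 stand-frame offset from TCP x,y 0.009587419710284293 0.12878852027936435
0.269 stand-frame offset from TCP x,y 0.017917012346691595 0.1305040937729137
0.269 stand-frame offset from TCP x,y 0.092448826659838 0.1304191245797196
0.269 stand-frame offset from TCP x,y 0.009425443343900504 0.12761019174835408
[248.63557381 244.36176079]
```

```bash
python3 -m handwheel '[[0,-15,0,0,0,0,1],[0,-30,0,0,0,0,1],[10,-32,0,0,0,0,1],[35,-32,10,0,0,0,1],[65,-32,25,0,0,0,1],[95,-32,40,0,0,0,1],[118,-32,49,0,0,0,1],[131,-32,49,0,0,0,1],[131,-32,49,0,0,0,1],[131,-32,49,0,0,0,1]]'
python3 - <<'E'
from h import *
m=cam('wrist'); np.savez('w6.npz',**m); print(ctrl.get_state()['ft_force'])
for n in ('wrist','side','scene'):
  a=ctrl.get_image(n)[:,:,::-1]; cv2.imwrite(f'pics/{n}6.png',a)
a=cv2.imread('pics/scene6.png'); cv2.imwrite('pics/scene6c.png',cv2.resize(a[40:190,280:430],(600,600),interpolation=cv2.INTER_CUBIC))
a=cv2.imread('pics/side6.png'); cv2.imwrite('pics/side6c.png',cv2.resize(a[70:200,130:290],(738,600),interpolation=cv2.INTER_CUBIC))
E
```

```text
time: 7.82
position: [0.4703, 0.2639, 0.3352]
tool_rot: [2.534, 1.855, 0.001]
ft_force: [0.3, -0.0, -4.0]
grip_width: 0.201
[ 0.29505056 -0.03544082 -4.0109896 ]
```

View pics/wrist6.png

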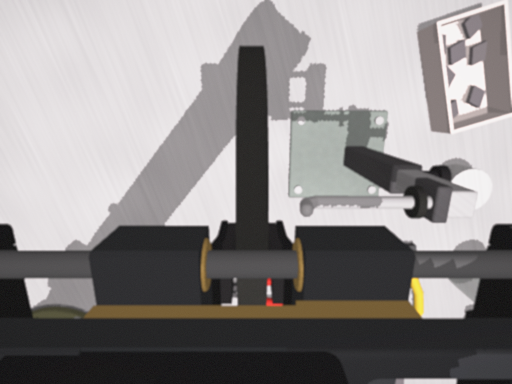

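View pics/scene6c.png

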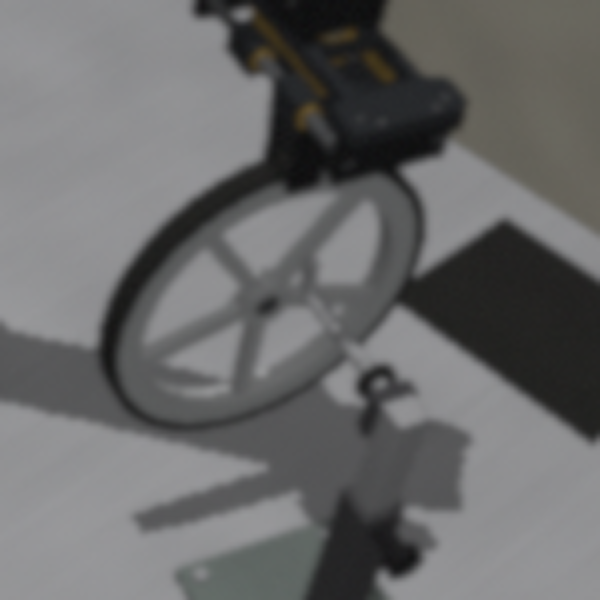

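View pics/side6c.png

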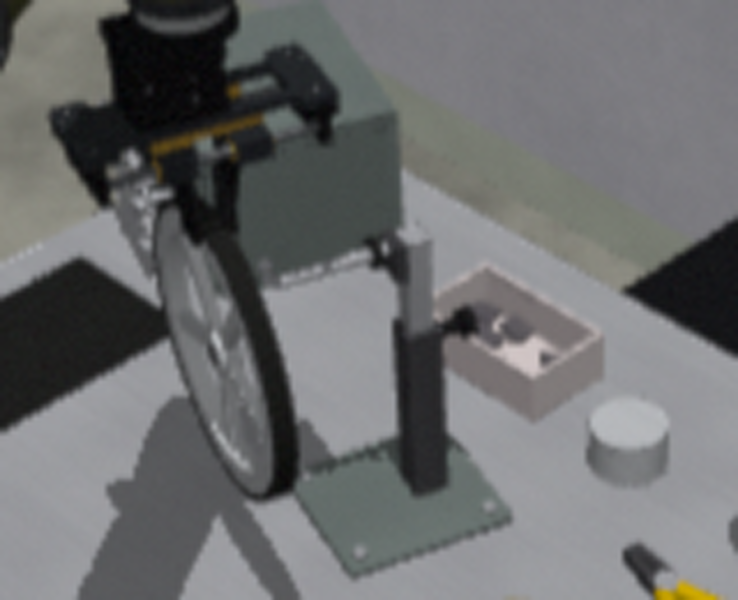

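Run:
```python
from h import *
im=cv2.imread('pics/wrist6.png'); cv2.imwrite('pics/wrist6c.png',cv2.resize(im[160:240,280:480],(800,320),interpolation=cv2.INTER_CUBIC))
f=np.load('w6.npz'); m={k:f[k] for k in f}
yaw=np.radians(-17.6); ex=np.array([np.cos(yaw),np.sin(yaw)]); ey=np.array([-ex[1],ex[0]])
T=np.array(ctrl.get_state()['position'][:2]); print(T)
for z in (.254,.259,.264):
  for x in (-.085,-.0,):
    for dz in (0,.025): print(z,x,dz,proj(m,np.r_[T+ex*(.0955+.032+x),z+dz]), )
```

```text
[0.47014868 0.26394507]
0.254 -0.085 0 [302.13827877 201.55825955]
0.254 -0.085 0.025 [307.79707043 211.80324336]
0.254 -0.0 0 [407.39406752 201.49404388]
0.254 -0.0 0.025 [424.76105611 211.7277351 ]
0.259 -0.085 0 [303.17750255 203.43972673]
0.259 -0.085 0.025 [309.08343131 214.13214099]
0.259 -0.0 0 [410.5835797  203.37349942]
0.259 -0.0 0.025 [428.70873688 214.0539499 ]
0.264 -0.085 0 [304.26009723 205.39971494]
0.264 -0.085 0.025 [310.4297308  216.56955471]
0.264 -0.0 0 [413.90615228 205.33136227]
0.264 -0.0 0.025 [432.84028375 216.48850986]
```

View pics/wrist6c.png

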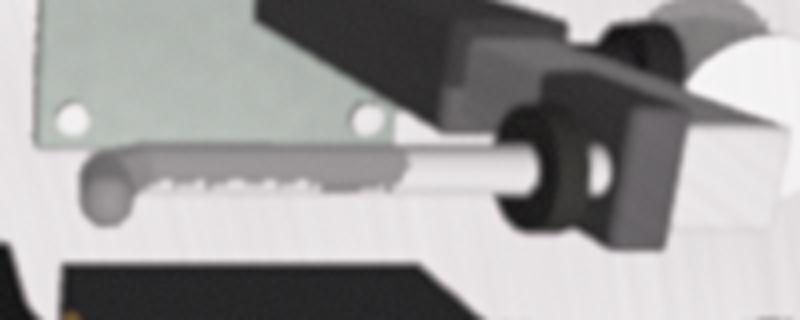

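```bash
python3 -m handwheel '[[1,8,0,0,0,0,1],[1,22,0,0,0,0,1],[1,40,0,0,0,0,1],[1,58,0,0,0,0,1],[1,72,0,0,0,0,1],[1,82,0,0,0,0,1],[1,82,0,0,0,0,1],[1,82,0,0,0,0,1]]'
python3 - <<'E'
from h import *
m=cam('wrist'); np.savez('w7.npz',**m); print(ctrl.get_state()['ft_force'])
for n in ('wrist','side','scene'):
  a=ctrl.get_image(n)[:,:,::-1]; cv2.imwrite(f'pics/{n}7.png',a)
a=cv2.imread('pics/scene7.png'); cv2.imwrite('pics/scene7c.png',cv2.resize(a[40:190,280:430],(600,600),interpolation=cv2.INTER_CUBIC))
a=cv2.imread('pics/side7.png'); cv2.imwrite('pics/side7c.png',cv2.resize(a[70:200,130:290],(738,600),interpolation=cv2.INTER_CUBIC))
E
```

```text
time: 8.98
position: [0.5478, 0.2417, 0.3346]
tool_rot: [-2.533, -1.858, 0.0]
ft_force: [-0.4, 0.2, -4.8]
grip_width: 0.206
[-0.35370653  0.18396516 -4.82429486]
```

View pics/wrist7.png

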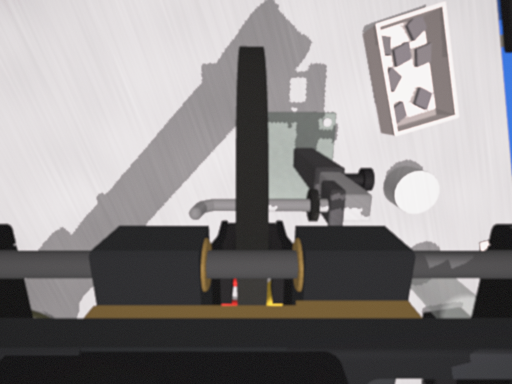

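View pics/scene7c.png

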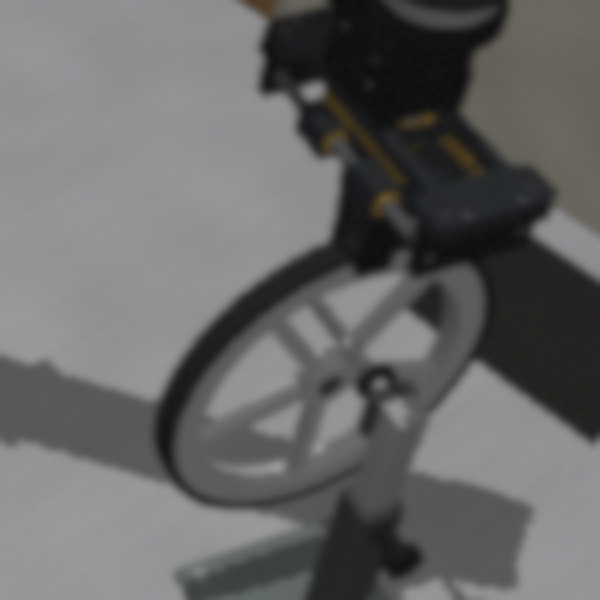

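View pics/side7c.png

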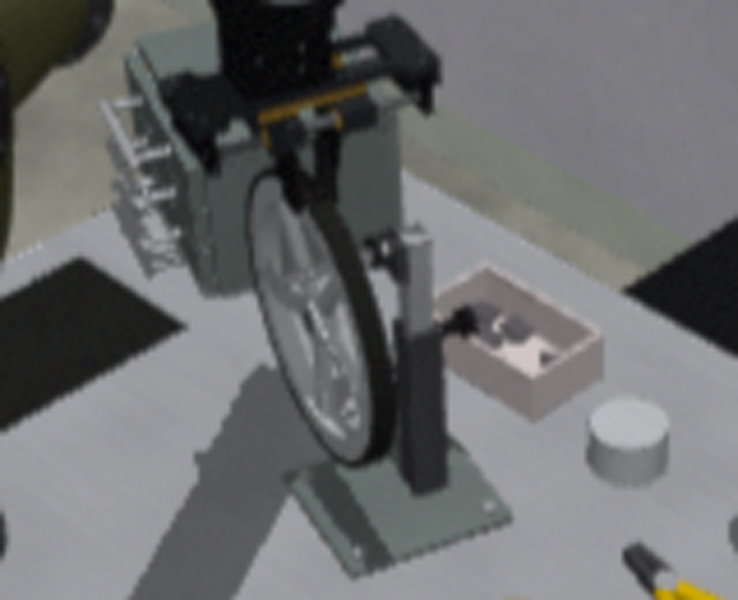

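```bash
cat > fz.py <<'E'
from h import *
F=[];P=[]
for _ in range(6):
    ctrl.get_image('wrist'); s=ctrl.get_state(); F.append(s['ft_force']); P.append(s['position'])
F=np.array(F); print('F',F.mean(0).round(2),'sd',F.std(0).round(2),'P',np.mean(P,0).round(4),'w',s['grip_width'],'t',s['time'])
E
python3 -m handwheel '[[0,0,8,0,0,0,1],[0,0,18,0,0,0,1],[0,0,26,0,0,0,1],[0,0,30,0,0,0,1],[0,0,30,0,0,0,1],[0,0,30,0,0,0,1]]'; python3 fz.py
```

```text
time: 9.88
position: [0.5486, 0.2412, 0.3049]
tool_rot: [2.534, 1.857, 0.001]
ft_force: [-0.0, -0.8, -4.9]
grip_width: 0.202
F [-0.42  0.13 -4.97] sd [0.21 0.16 0.18] P [0.5485 0.2411 0.3049] w 0.2048298193033603 t 10.175
```

Baseline is −4.9 N. Lowering in small steps.

```bash
for i in 1; do python3 -m handwheel '[[0,0,1.5,0,0,0,1],[0,0,3,0,0,0,1],[0,0,3,0,0,0,1]]'; python3 fz.py; done
```

```text
time: 10.55
position: [0.5483, 0.241, 0.3013]
tool_rot: [-2.534, -1.857, 0.001]
ft_force: [0.2, 0.2, -5.8]
grip_width: 0.203
F [-0.07  0.04 -4.57] sd [0.6  0.43 0.55] P [0.5484 0.2411 0.3016] w 0.20315475078502387 t 10.85
```

```bash
python3 -m handwheel '[[0,0,1.5,0,0,0,1],[0,0,3,0,0,0,1],[0,0,3,0,0,0,1]]'; python3 fz.py
```

```text
time: 11.22
position: [0.5483, 0.241, 0.2983]
tool_rot: [-2.534, -1.857, 0.001]
ft_force: [-0.1, -0.4, -5.2]
grip_width: 0.205
F [ 0.1  -0.74 -4.33] sd [0.66 0.25 0.42] P [0.5484 0.2411 0.2986] w 0.20834227481238046 t 11.525
```

```bash
python3 -m handwheel '[[0,0,1.5,0,0,0,1],[0,0,3,0,0,0,1],[0,0,3,0,0,0,1]]'; python3 fz.py
```

```text
time: 11.9
position: [0.5483, 0.241, 0.2953]
tool_rot: [-2.534, -1.857, 0.001]
ft_force: [0.1, -0.2, -5.0]
grip_width: 0.204
F [-0.33  0.18 -4.56] sd [0.36 0.57 0.49] P [0.5484 0.2411 0.2956] w 0.20392743658699417 t 12.2
```

```bash
python3 -m handwheel '[[0,0,1,0,0,0,1],[0,0,2,0,0,0,1],[0,0,2,0,0,0,1]]'; python3 fz.py
```

```text
time: 12.58
position: [0.5483, 0.241, 0.2934]
tool_rot: [-2.534, -1.857, 0.0]
ft_force: [-0.4, 0.1, -4.7]
grip_width: 0.202
F [ 0.01  0.15 -4.71] sd [0.29 0.74 0.36] P [0.5484 0.2411 0.2936] w 0.20122763042058056 t 12.875
```

```bash
python3 -m handwheel '[[0,0,1,0,0,0,1],[0,0,2,0,0,0,1],[0,0,2,0,0,0,1]]'; python3 fz.py
```

```text
time: 13.25
position: [0.5483, 0.241, 0.2914]
tool_rot: [-2.534, -1.857, 0.0]
ft_force: [-0.1, -0.0, -5.2]
grip_width: 0.204
F [ 0.17  0.1  -4.65] sd [0.49 0.11 0.35] P [0.5484 0.2411 0.2916] w 0.2030679320950646 t 13.55
```

Run:
```python
from h import *
m=cam('wrist'); np.savez('w8.npz',**m)
for n in ('wrist','side','scene'):
  a=ctrl.get_image(n)[:,:,::-1]; cv2.imwrite(f'pics/{n}8.png',a)
a=cv2.imread('pics/scene8.png'); cv2.imwrite('pics/scene8c.png',cv2.resize(a[60:180,310:430],(600,600),interpolation=cv2.INTER_CUBIC))
```

```text
(no output)
```

View pics/scene8c.png

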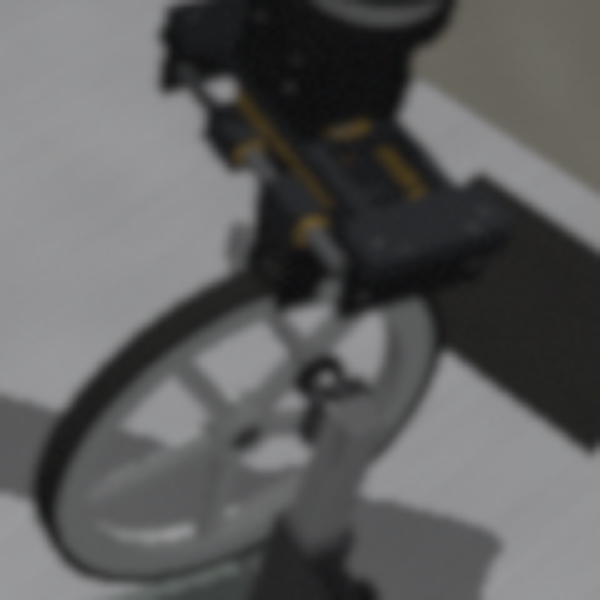

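View pics/wrist8.png

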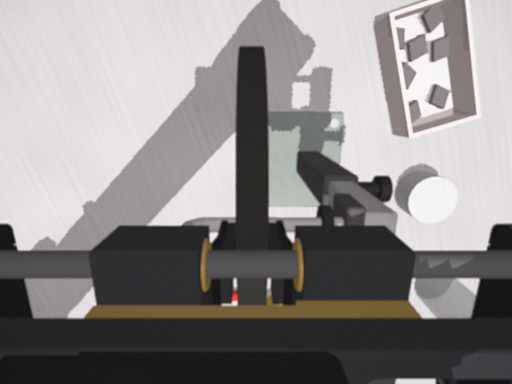

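```bash
python3 -m handwheel '[[0,0,1,0,0,0,1],[0,0,2,0,0,0,1],[0,0,2,0,0,0,1]]'; python3 fz.py
```

```text
time: 14.08
position: [0.5485, 0.2411, 0.2901]
tool_rot: [2.534, 1.857, 0.001]
ft_force: [-1.2, -0.6, -2.5]
grip_width: 0.2
F [-0.45 -0.02 -1.41] sd [0.42 0.52 0.29] P [0.5485 0.2411 0.29  ] w 0.20233897255254182 t 14.375
```

```bash
python3 -m handwheel '[[0,0,1,0,0,0,1],[0,0,2,0,0,0,1],[0,0,2,0,0,0,1]]'; python3 fz.py
```

```text
time: 14.75
position: [0.5485, 0.2412, 0.2883]
tool_rot: [2.534, 1.857, 0.001]
ft_force: [-0.9, -0.7, 2.9]
grip_width: 0.201
F [-1.55 -0.54  3.99] sd [0.22 0.29 0.52] P [0.5485 0.2411 0.2881] w 0.20516540284621085 t 15.05
```

```bash
python3 -m handwheel '[[0,0,-0.5,0,0,0,1],[0,0,-1,0,0,0,1],[0,2,-1,0,0,0,1],[0,6,-1,0,0,0,1],[0,10,-1,0,0,0,1],[0,14,-1,0,0,0,1],[0,16,-1,0,0,0,1],[0,16,-1,0,0,0,1]]'; python3 fz.py
```

```text
time: 16.05
position: [0.5623, 0.2378, 0.2882]
tool_rot: [-2.53, -1.857, 0.002]
ft_force: [-4.9, 1.4, 3.5]
grip_width: 0.203
F [-4.9   2.12  3.64] sd [0.43 0.32 0.45] P [0.5623 0.2378 0.2882] w 0.20515107591858583 t 16.35
```

Run:
```python
from h import *
s=ctrl.get_state(); print(R.from_rotvec(s['tool_rot']).as_matrix().round(4),s['torque'])
m=cam('wrist'); np.savez('w9.npz',**m)
for n in ('wrist','side','scene'):
  a=ctrl.get_image(n)[:,:,::-1]; cv2.imwrite(f'pics/{n}9.png',a)
a=cv2.imread('pics/scene9.png'); cv2.imwrite('pics/scene9c.png',cv2.resize(a[60:180,310:430],(600,600),interpolation=cv2.INTER_CUBIC))
a=cv2.imread('pics/side9.png'); cv2.imwrite('pics/side9c.png',cv2.resize(a[70:200,130:290],(738,600),interpolation=cv2.INTER_CUBIC))
a=cv2.imread('pics/wrist9.png'); cv2.imwrite('pics/wrist9c.png',cv2.resize(a[160:300,150:400],(800,448),interpolation=cv2.INTER_CUBIC))
```

```text
[[ 2.995e-01  9.541e-01 -2.600e-03]
 [ 9.541e-01 -2.995e-01  1.400e-03]
 [ 6.000e-04 -2.900e-03 -1.000e+00]] [0.4150408  1.17064359 0.00525561]
```

View pics/scene9c.png

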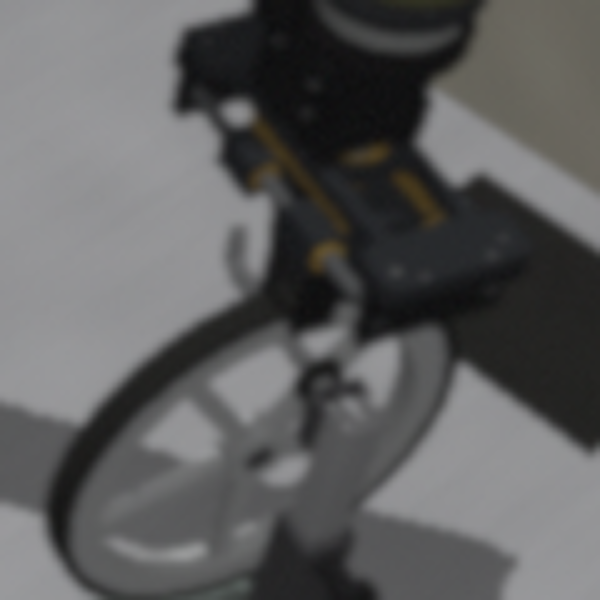

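View pics/side9c.png

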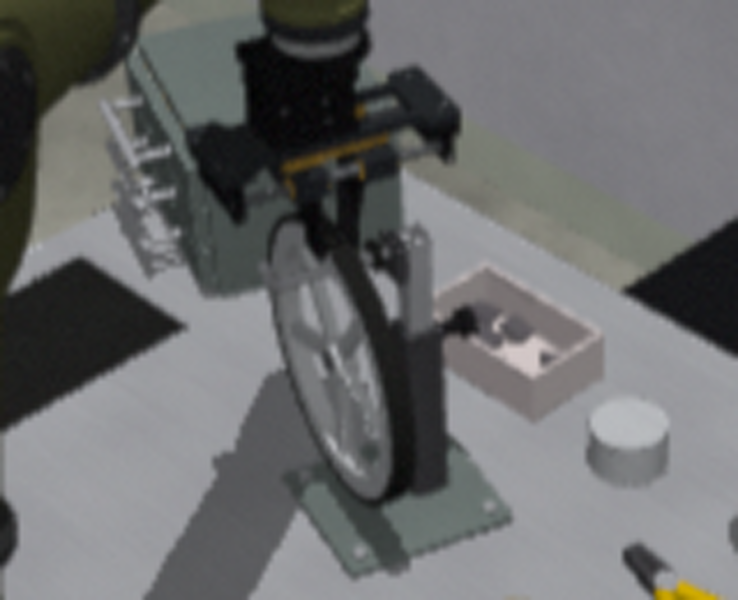

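View pics/wrist9c.png

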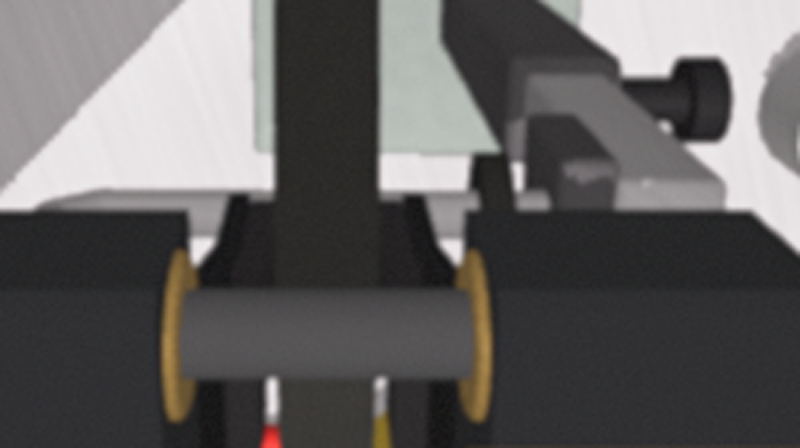

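```bash
python3 -m handwheel '[[0,0,-0.7,0,0,0,1],[0,0,-1.4,0,0,0,1],[0,0,-1.4,0,0,0,1]]'; python3 fz.py
```

```text
time: 16.88
position: [0.5635, 0.2367, 0.2894]
tool_rot: [-2.533, -1.857, 0.0]
ft_force: [-2.3, 2.2, -0.3]
grip_width: 0.204
F [-1.47  2.19 -0.31] sd [0.49 0.55 0.35] P [0.5639 0.2363 0.2896] w 0.20289835909150497 t 17.175
```

```bash
python3 -m handwheel '[[0,2,0,0,0,0,1],[0,5,0,0,0,0,1],[0,8,0,0,0,0,1],[0,8,0,0,0,0,1],[0,8,0,0,0,0,1]]'; python3 fz.py
```

```text
time: 17.8
position: [0.5719, 0.233, 0.2899]
tool_rot: [2.534, 1.855, 0.0]
ft_force: [-0.5, -0.3, -0.3]
grip_width: 0.205
F [ 0.46 -0.56 -1.2 ] sd [0.4  0.67 0.56] P [0.5719 0.2331 0.29  ] w 0.20483785129303134 t 18.1
```

```bash
python3 -m handwheel '[[0,2,0.4,0,0,0,1],[0,4,0.4,0,0,0,1],[0,6,0.4,0,0,0,1],[0,6,0.4,0,0,0,1],[0,6,0.4,0,0,0,1]]'; python3 fz.py
python3 - <<'E'
from h import *
m=cam('wrist'); np.savez('w10.npz',**m); 
for n in ('wrist','side','scene'):
  a=ctrl.get_image(n)[:,:,::-1]; cv2.imwrite(f'pics/{n}10.png',a)
a=cv2.imread('pics/scene10.png'); cv2.imwrite('pics/scene10c.png',cv2.resize(a[90:160,340:410],(600,600),interpolation=cv2.INTER_CUBIC))
a=cv2.imread('pics/wrist10.png'); cv2.imwrite('pics/wrist10c.png',cv2.resize(a[160:300,150:400],(800,448),interpolation=cv2.INTER_CUBIC))
E
```

```text
time: 18.73
position: [0.5771, 0.2327, 0.2897]
tool_rot: [-2.533, -1.857, -0.001]
ft_force: [-2.2, 1.8, 0.1]
grip_width: 0.199
F [-1.77  2.17 -0.63] sd [0.49 0.75 0.57] P [0.577  0.2326 0.2897] w 0.20400104893412727 t 19.025
```

View pics/scene10c.png

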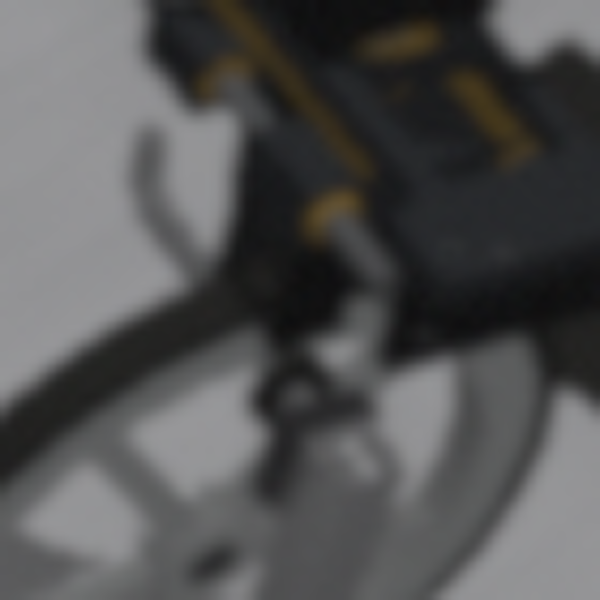

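View pics/wrist10c.png

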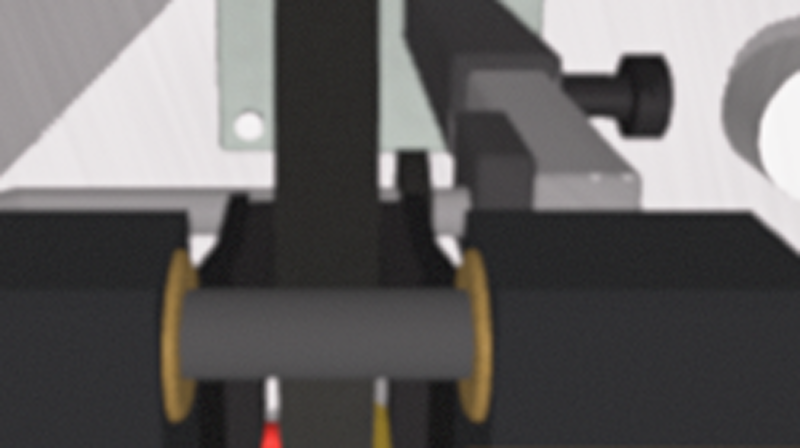

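```bash
python3 -m handwheel '[[0,1.2,0,0,0,0,1],[0,2.5,0,0,0,0,1],[0,2.5,0,0,0,0,1],[0,2.5,0,0,0,0,1]]'; python3 fz.py
python3 - <<'E'
from h import *
a=ctrl.get_image('wrist')[:,:,::-1]; cv2.imwrite('pics/wrist11c.png',cv2.resize(a[160:300,150:400],(800,448),interpolation=cv2.INTER_CUBIC))
E
```

```text
time: 19.68
position: [0.5794, 0.2308, 0.2895]
tool_rot: [2.534, 1.856, -0.001]
ft_force: [-2.7, 0.1, 0.3]
grip_width: 0.205
F [-2.44  0.07  0.1 ] sd [0.48 0.51 0.47] P [0.5794 0.2309 0.2895] w 0.20045764981299133 t 19.975
```

View pics/wrist11c.png

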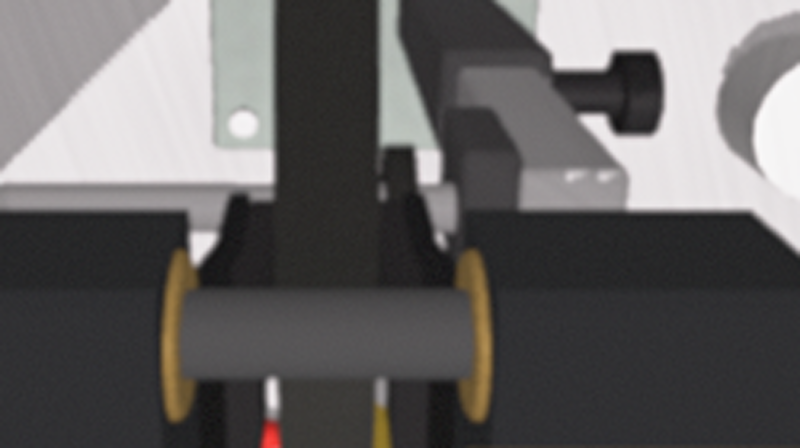

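```bash
python3 -m handwheel '[[0,1.3,0,0,0,0,1],[0,1.3,0,0,0,0,1],[0,1.3,0,0,0,0,1]]'; python3 fz.py
python3 - <<'E'
from h import *
a=ctrl.get_image('wrist')[:,:,::-1]; cv2.imwrite('pics/wrist12c.png',cv2.resize(a[160:300,150:400],(800,448),interpolation=cv2.INTER_CUBIC))
for n in ('scene','side'): cv2.imwrite(f'pics/{n}12.png',ctrl.get_image(n)[:,:,::-1])
a=cv2.imread('pics/scene12.png'); cv2.imwrite('pics/scene12c.png',cv2.resize(a[60:180,310:430],(600,600),interpolation=cv2.INTER_CUBIC))
a=cv2.imread('pics/side12.png'); cv2.imwrite('pics/side12c.png',cv2.resize(a[100:190,160:250],(600,600),interpolation=cv2.INTER_CUBIC))
E
```

```text
time: 20.4
position: [0.5807, 0.2308, 0.2895]
tool_rot: [2.534, 1.857, -0.0]
ft_force: [-3.2, -0.0, 0.1]
grip_width: 0.205
F [-2.67  0.22  0.34] sd [0.39 0.67 0.45] P [0.5807 0.2308 0.2896] w 0.20547101772480283 t 20.7
```

View pics/wrist12c.png

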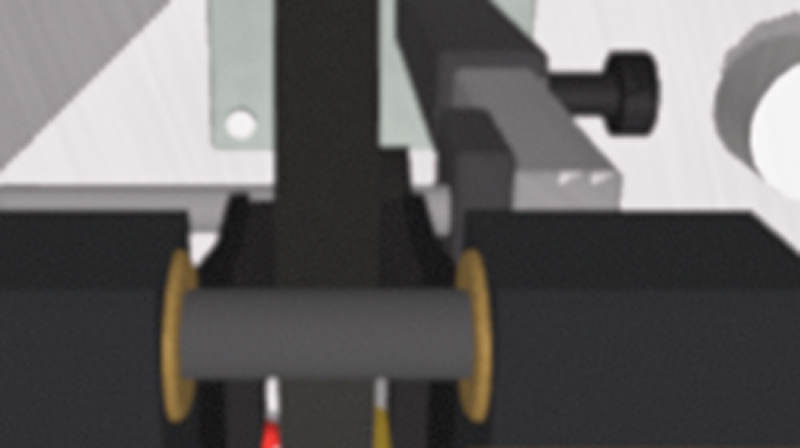

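View pics/scene12c.png

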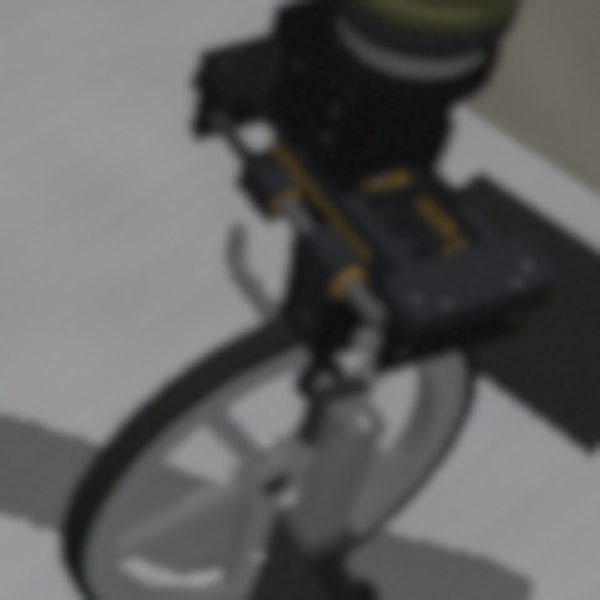

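View pics/side12c.png

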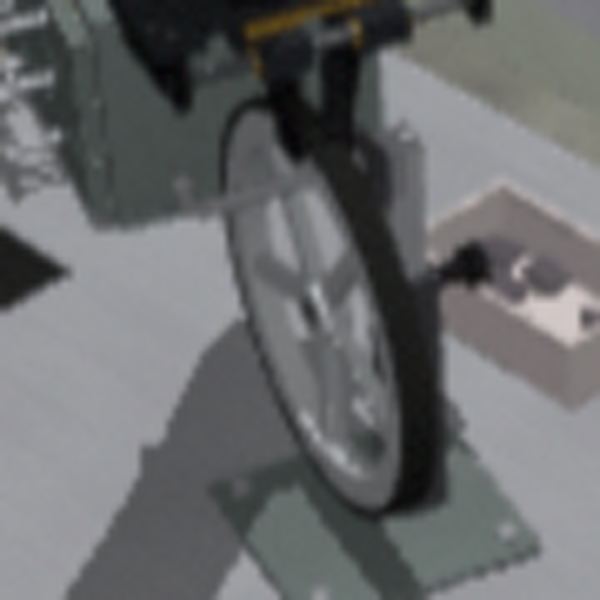

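```bash
python3 -m handwheel '[[0,1,0,0,0,0,1],[0,1,0,0,0,0,1],[0,1,0,0,0,0,1]]'; python3 fz.py
```

```text
time: 21.22
position: [0.5816, 0.2307, 0.2896]
tool_rot: [-2.534, -1.857, -0.0]
ft_force: [-3.2, 0.1, -0.4]
grip_width: 0.205
F [-2.82  0.59 -0.47] sd [0.26 0.41 0.26] P [0.5816 0.2307 0.2896] w 0.20253601298417176 t 21.525
```

```bash
python3 -m handwheel '[[0,1,0,0,0,0,1],[0,2,0,0,0,0,1],[0,2,0,0,0,0,1]]'; python3 fz.py
python3 - <<'E'
from h import *
a=ctrl.get_image('wrist')[:,:,::-1]; cv2.imwrite('pics/wrist13.png',a); cv2.imwrite('pics/wrist13c.png',cv2.resize(a[160:300,150:400],(800,448),interpolation=cv2.INTER_CUBIC))
E
```

```text
time: 21.9
position: [0.5831, 0.2303, 0.2895]
tool_rot: [-2.533, -1.857, 0.001]
ft_force: [-4.3, 1.4, 0.0]
grip_width: 0.204
F [-4.68  1.45  0.25] sd [0.25 0.18 0.53] P [0.5831 0.2302 0.2895] w 0.19941021725094468 t 22.2
```

View pics/wrist13c.png

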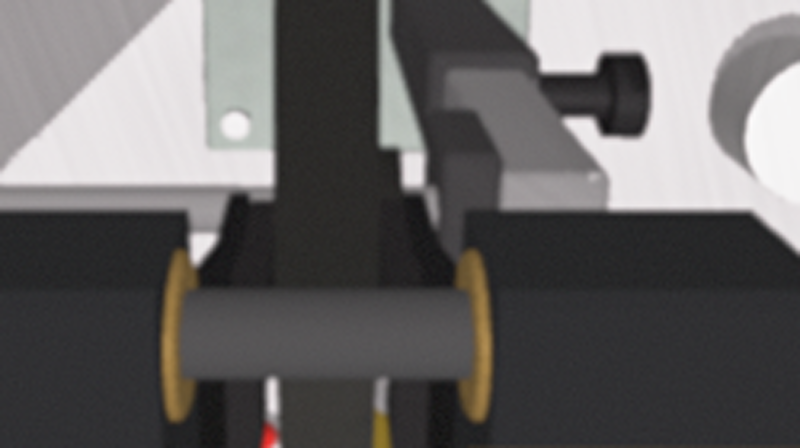

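```bash
python3 -m handwheel '[[0,-0.8,0,0,0,0,1],[0,-0.8,0,0,0,0,1],[0,-0.8,0,0,0,0,1]]'; python3 fz.py
```

```text
time: 22.62
position: [0.583, 0.2302, 0.2897]
tool_rot: [2.534, 1.857, 0.001]
ft_force: [-2.6, 1.7, 0.2]
grip_width: 0.205
F [-2.71  1.66 -0.21] sd [0.59 0.47 0.31] P [0.583  0.2302 0.2897] w 0.20298638814529119 t 22.925
```

```bash
python3 -m handwheel '[[0,-0.8,0,0,0,0,0.58],[0,-0.8,0,0,0,0,0.55],[0,-0.8,0,0,0,0,0.52],[0,-0.8,0,0,0,0,0.49],[0,-0.8,0,0,0,0,0.47],[0,-0.8,0,0,0,0,0.47],[0,-0.8,0,0,0,0,0.47]]'; python3 fz.py
python3 - <<'E'
from h import *
a=ctrl.get_image('wrist')[:,:,::-1]; cv2.imwrite('pics/wrist14.png',a); cv2.imwrite('pics/wrist14c.png',cv2.resize(a[160:300,150:400],(800,448),interpolation=cv2.INTER_CUBIC))
for n in ('scene','side'): cv2.imwrite(f'pics/{n}14.png',ctrl.get_image(n)[:,:,::-1])
a=cv2.imread('pics/scene14.png'); cv2.imwrite('pics/scene14c.png',cv2.resize(a[60:180,310:430],(600,600),interpolation=cv2.INTER_CUBIC))
E
```

```text
time: 23.8
position: [0.582, 0.2304, 0.2896]
tool_rot: [2.534, 1.857, 0.0]
ft_force: [-0.1, 0.2, 0.9]
grip_width: 0.261
F [ 0.26  0.27 -0.18] sd [0.51 0.36 0.57] P [0.582  0.2304 0.2896] w 0.26227581127004657 t 24.1
```

View pics/wrist14c.png

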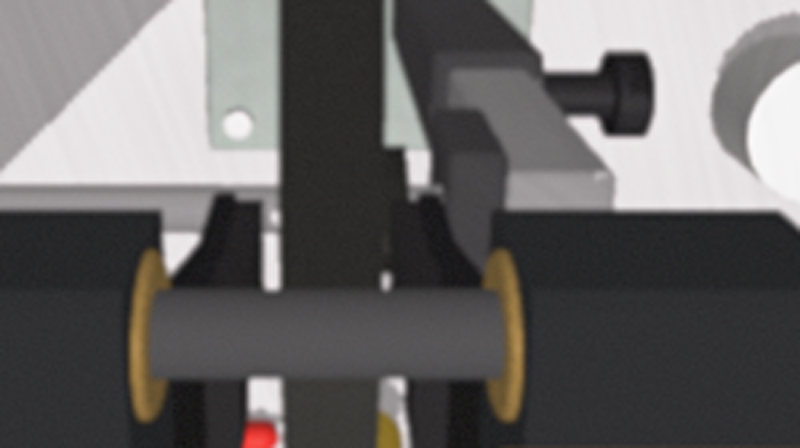

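View pics/scene14c.png

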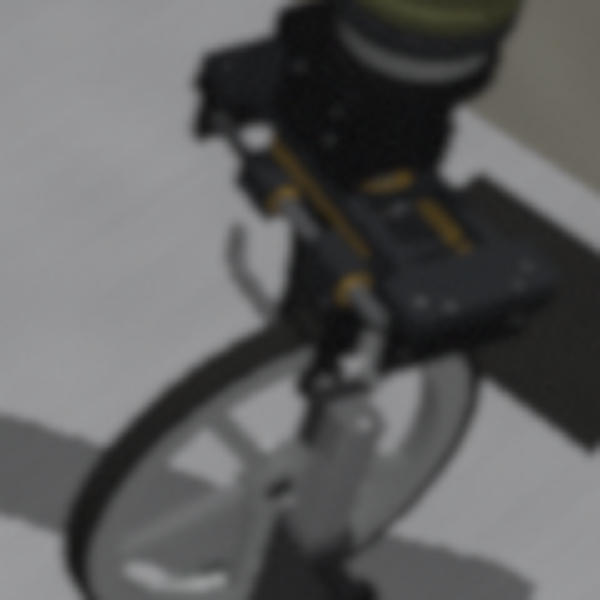

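```bash
python3 -m handwheel '[[0,0.4,-3,0,0,0,0.47],[0,0.4,-8,0,0,0,0.47],[0,0.4,-15,0,0,0,0.47],[0,0.4,-30,0,0,0,0.47],[0,0.4,-55,0,0,0,0.47],[0,0.4,-85,0,0,0,0.47],[0,0.4,-115,0,0,0,0.47],[0,0.4,-120,0,0,0,0.47],[0,0.4,-120,0,0,0,0.47],[0,0.4,-120,0,0,0,0.47]]'; python3 fz.py
python3 - <<'E'
from h import *
for n in ('scene','side','wrist'): cv2.imwrite(f'pics/{n}15.png',ctrl.get_image(n)[:,:,::-1])
np.savez('w15.npz',**cam('wrist'))
a=cv2.imread('pics/scene15.png'); cv2.imwrite('pics/scene15c.png',cv2.resize(a[60:200,290:430],(600,600),interpolation=cv2.INTER_CUBIC))
a=cv2.imread('pics/side15.png'); cv2.imwrite('pics/side15c.png',cv2.resize(a[90:200,150:260],(600,600),interpolation=cv2.INTER_CUBIC))
E
```

```text
time: 25.5
position: [0.582, 0.2301, 0.408]
tool_rot: [-2.534, -1.857, 0.004]
ft_force: [0.6, 0.6, -0.8]
grip_width: 0.263
F [ 0.15 -0.26 -0.18] sd [0.42 0.35 0.55] P [0.5821 0.2302 0.4086] w 0.2645704984397889 t 25.8
```

View pics/wrist15.png

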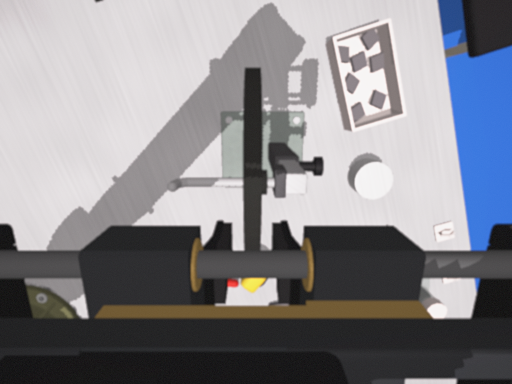

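View pics/scene15c.png

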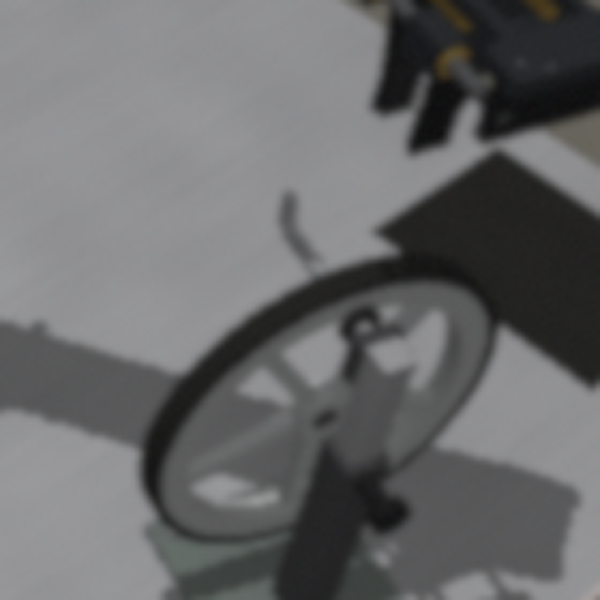

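View pics/side15c.png

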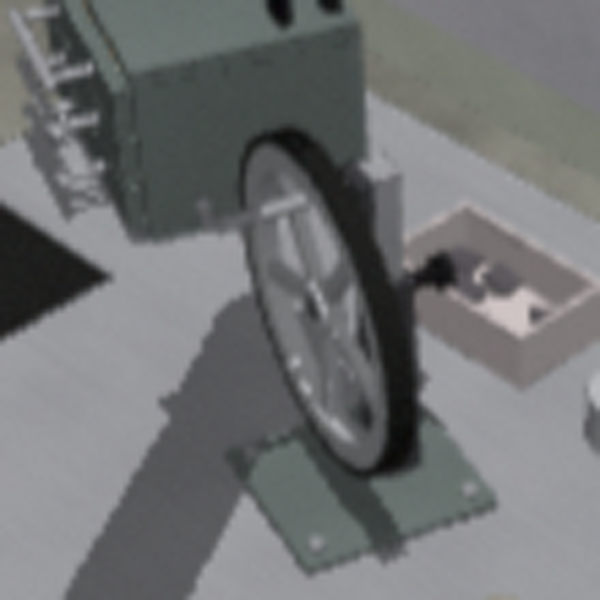

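```bash
python3 -m handwheel '[[0,0,0,0,0,0,0.47],[0,0,0,0,0,0,0.47],[0,0,0,0,0,0,0.47],[0,0,0,0,0,0,0.47],[0,0,0,0,0,0,0.47],[0,0,0,0,0,0,0.47],[0,0,0,0,0,0,0.47],[0,0,0,0,0,0,0.47]]'
python3 - <<'E'
from h import *
m=cam('wrist')
L=[]
for k in range(3):
    a=ctrl.get_image('wrist'); g=a.max(2); mid=[]
    for r in (80,100,120,140,160,215):
        xs=np.where(g[r,225:285]<60)[0]+225; runs=np.split(xs,np.where(np.diff(xs)>1)[0]+1); b=max(runs,key=len); mid.append((b[0]+b[-1])/2)
    print(mid)
s0=cv2.imread('pics/scene15.png').astype(int); s1=ctrl.get_image('scene')[:,:,::-1].astype(int)
d=np.abs(s0-s1).max(2); print('diff px wheel area',(d[60:200,320:410]>25).sum())
# axle yaw: rows 80..160 of rim midline on its circle
yaw=np.radians(-17.6); ex=np.array([np.cos(yaw),np.sin(yaw)]); ey=np.array([-ex[1],ex[0]])
c=np.array([.5831,.2303]); zc=.1675
Q=[]
for r,u in zip((80,100,120,140,160),mid):
    z=.28
    for _ in range(8):
        p=plane(m,u,r,z); t=(p[:2]-c)@ey; z=zc+np.sqrt(max(.12**2-t*t,0.0009))
    Q.append(((p[:2]-c)@ex,t,z))
Q=np.array(Q); print(Q.round(4), 'yaw err deg',np.degrees(np.polyfit(Q[:,1],Q[:,0],1)[0]))
im0=cv2.imread('pics/scene0.png').astype(int)
for n,(x0,x1,y0,y1) in dict(pl=(250,280,160,215),cut=(278,335,243,282),bot=(318,358,252,305),tin=(365,394,235,266)).items():
    print(n,(np.abs(im0-s1).max(2)[y0:y1,x0:x1]>40).sum())
E
```

```text
time: 26.95
position: [0.5823, 0.2303, 0.4096]
tool_rot: [2.534, 1.857, 0.0]
ft_force: [0.0, -0.0, -0.8]
grip_width: 0.267
[np.float64(252.5), np.float64(252.5), np.float64(252.0), np.float64(252.0), np.float64(252.0), np.float64(249.5)]
[np.float64(252.0), np.float64(252.5), np.float64(252.5), np.float64(252.0), np.float64(252.0), np.float64(246.5)]
[np.float64(252.5), np.float64(252.5), np.float64(252.5), np.float64(252.0), np.float64(252.0), np.float64(245.5)]
diff px wheel area 0
[[0.0016 0.1006 0.233 ]
 [0.0016 0.0802 0.2567]
 [0.0016 0.0619 0.2703]
 [0.0011 0.0441 0.2791]
 [0.0011 0.0264 0.2846]] yaw err deg 0.4440941823256801
pl 312
cut 111
bot 216
tin 127
```

Run:
```python
from h import *
print(ctrl.get_state()['time']); print(ctrl.close_job())
```

```text
27.15
the job is handed in; nothing more can be done
None
```

The wheel is hanging on the J-hook with its rim against the collar, and I handed the job in at 27 s. No verdict was reported.

**What I did**
- I gripped the top 12 mm of the rim, lifted the wheel 110 mm clear of the chock, and passed its upper gap over the upturned end of the hook.
- I lowered it in 2–3 mm steps. The bar's top turned out to be about 262 mm above the bench.
- I slid the rim to the collar with about 3.5–8 N on the bar. I then eased off 0.8 mm, opened the fingers a few mm, and lifted the gripper 120 mm clear.

**Last checks**
- The scene picture did not change over 1 s, so the wheel looks still.
- The axle is within about 0.5° of the bar's line.
- I estimate the wheel's centre at about x = −8 to −10 mm in the stand's frame.
- The force on the tool was close to zero after release.

**Things that went less well or disagreed**
- The load on the bar reached about 8–9 N at first contact and early in the slide, because of high friction and one step taken too many. The total force was about 10 N. I raised the tool to bring it down.
- Near the collar the picture showed contact about 2 mm before the position estimate did. I kept pushing until the force rose by about 2 N, which confirmed it.
- Comparing the bench before and after showed some changed pixels around the pliers, cutters, bottle and tin. I put these down to shadows and the arm, but I did not measure the positions again. The tape measure was left out of that comparison.

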